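# Lever a stuck build plate out of its release jig and put it in the wash tray

### The job

Take the red-handled pry bar, put its blade over the steel fulcrum rod and under the tongue of the build plate, and lever the plate up until it pops out past its two roller catches. Lay the bar back on the grey mat, then take the freed plate by its tongue and lower it, printed side up, flat onto the floor of the white tray; let go of it only once it is down there. Do not touch the uncured printed arch with the gripper, and leave the jar, brush and finished model alone.

Things in the scene. Friction and masses are not known exactly. Their poses are not given: they have to be found in the camera images.
- jig: Release jig: grey metal block 146 x 100 mm, fixed. Origin on the bench right below the free end of the seated plate's tongue; x points from the fulcrum to the plate (away from the bar's working side), z up. Seated, the plate's underside is 50, its top 55 mm up, flush with the tongue's walls (gaps about 1 mm, too tight for fingers). Side walls from x = 43 to 92 mm are taller, 68 mm.
- slot (a point): Middle of the floor of the empty slot under the tongue, at the tongue end's place: jig frame (0, 0, 30) mm. The slot is 33 mm wide in y, open towards the jig's -x, 24 mm long in x. The walls on both sides of the tongue and slot (x = 0 to 24, y = 16.5 to 46 mm) are 55 mm tall.
- roller (a point): Left (+y) of two brass spring rollers, jig frame (33, +-30.4, 58.3) mm, 8 mm diameter, in red blocks (x = 25 to 41, y = 31 to 46 mm, 67 mm tall). They overlap the plate's edges by 1.6 mm. Raise the tongue end 19 to 21 mm: they snap in under the plate, one often sooner (13 mm) than the other, and hold it popped up and free, tongue end 19 mm above its seat, sloping down to +x by 13 degrees.
- hinge_edge (a point): Middle of the lower far edge of the seated plate, jig frame (84, 0, 50) mm: the plate tips up about this edge. About 20 N upwards at the tongue is needed to start it; nothing but the rollers holds it.
- fulcrum: Fulcrum: steel rod of 10 mm diameter along the jig's y, between posts 44 mm apart; its axis is at x = -35, z = 50 mm in the jig's frame (top 55 mm above the bench). This entry's origin and axes are the jig's own. A bar laid over it, tip about 19 degrees down, slides freely into the slot until its tip is 10 mm under the tongue.
- plate: Aluminium build plate, 5 mm thick: wide part 60 x 56 mm (x, y) and a tongue 24 mm long and 30 mm wide that sticks out to its -x. With the arch 0.13 kg. Origin under the centre of the wide part, z up through the plate; the tongue's free end is at x = -54 mm. Seated, its axes are parallel to the jig's.
- plate_tongue (a point): Middle of the lower edge of the tongue's free end (plate frame -54, 0, 0 mm); the tongue reaches 24 mm from here to +x of the plate and is 5 mm thick upwards.
- arch: Uncured printed dental arch, beige horseshoe about 48 x 50 mm, 14 mm tall, fixed on top of the wide part of the plate. Origin at its underside centre, above the plate's origin. The gripper must not touch it.
- bar: Pry bar, 210 mm long, about 0.14 kg. Red handle 120 long, 18 wide, 18 mm tall, then a steel blade 90 mm long, 14 wide, 4 mm thick, whose underside is level with the handle's. Origin at the underside of the handle's centre; x points to the tip, z up. Lies on the mat, underside down; x points roughly away from the robot. Its centre of mass is about 22 mm from the origin towards the tip.
- bar_tip (a point): Middle of the lower edge of the blade's tip (bar frame 150, 0, 0 mm).
- mat: Grey mat fixed to the bench, 280 x 130 mm (x, y), 3 mm thick. Origin at the centre of its underside.
- tray: White shallow open tray fixed to the bench, 170 x 130 mm outside (x, y), 25 mm tall, walls and floor 4 mm thick. Origin at the centre of its underside. It and the mat may change sides.
- jar: Amber jar with black cap, 48 mm diameter, 65 mm tall, bystander. Origin at its underside centre.
- cured: Finished white dental model on a base 56 x 52 mm, 20 mm tall, bystander. Origin at its underside centre.
- brush: Blue-handled brush, 150 mm long, lying on the bench, bystander. Origin at its underside.
Mind the look-alikes: they are no part of the job. Of the things that look like the tray, the larger one is meant. Of the things shaped like the jig, the grey one is meant.

How it is judged:
On the way, in this order (a step that is already met when the one before it is completed fails the run):
1. The blade of the pry bar bears on the fulcrum rod with its tip under the tongue (x of bar_tip in the frame of jig between 0.002 and 0.024 m and y of bar_tip in the frame of jig between -0.0165 and 0.0165 m and z of bar_tip in the frame of jig below 0.05 m and contact force between bar and fulcrum above 0.3 N).
2. The bar, bearing on the fulcrum and on the plate, has raised the tongue end by more than 8 mm (z of plate_tongue in the frame of jig above 0.058 m and contact force between bar and fulcrum above 1 N and contact force between bar and plate above 0.5 N).
3. The bar lies on the mat, let go, while the plate stays popped up in the jig (tongue end more than 11 mm above its seat, plate still in the jig) (x of bar in the frame of mat between -0.14 and 0.14 m and y of bar in the frame of mat between -0.065 and 0.065 m and x of bar_tip in the frame of mat between -0.14 and 0.14 m and y of bar_tip in the frame of mat between -0.065 and 0.065 m and z of each of bar, bar_tip in the frame of mat below 0.025 m and contact force between the fingers and bar below 0.1 N and z of plate_tongue in the frame of jig above 0.061 m and horizontal distance between plate_tongue and jig below 0.02 m), for 0.2 s.
4. The gripper has lowered the plate into the tray and still holds it (middle of the plate less than 25 mm above the tray's underside) (x of plate in the frame of tray between -0.08 and 0.08 m and y of plate in the frame of tray between -0.06 and 0.06 m and z of plate in the frame of tray below 0.025 m and contact force between the fingers and plate above 0.5 N).
At the end, for the whole second after the job is handed in: The plate lies flat on the floor of the tray, arch up (within 5 mm of floor height at its middle and tongue end, tilted less than 0.08 rad), the bar's handle centre and tip both lie on the mat, and both are at rest (x of plate in the frame of tray between -0.08 and 0.08 m and y of plate in the frame of tray between -0.06 and 0.06 m and x of bar in the frame of mat between -0.14 and 0.14 m and y of bar in the frame of mat between -0.065 and 0.065 m and x of bar_tip in the frame of mat between -0.14 and 0.14 m and y of bar_tip in the frame of mat between -0.065 and 0.065 m and z of each of bar, bar_tip in the frame of mat below 0.025 m and z of plate in the frame of tray between 0 and 0.009 m and z of plate_tongue in the frame of tray below 0.009 m and angle between plate's own z axis and vertical below 0.08 rad and linear speed of each of plate, bar below 0.01 m/s); the robot touches nothing.
It fails at once if The gripper touches the uncured printed arch (contact force between the fingers and arch above 0.5 N).
It fails at once if The jar is moved by more than 20 mm (distance of jar from where it was at the start of the episode above 0.02 m).
It fails at once if The finished model is moved by more than 20 mm (distance of cured from where it was at the start of the episode above 0.02 m).
It fails at once if The brush is moved by more than 20 mm (distance of brush from where it was at the start of the episode above 0.02 m).
It also fails if it takes over 67 s, if anything falls off the work surface, if the arm or the gripper's body presses on something with over 40 N, if the wrist force passes 120 N, or if a joint passes its speed limit or range.

### The arm

A 7-joint arm with a two-finger parallel gripper is mounted at the origin on the work surface. World frame = base frame: x ahead of the robot, y to its left, z up, the work surface at z = 0. Lengths are in m, angles in rad, forces in N, time in s.
With the tool pointing down it reaches from about 0.4 to 0.85 m from the base axis. Payload 10.4 kg.
Tool frame: the origin (TCP) lies between the finger pads; the fingertips stand 19 mm ahead of it and the grasp point (between the pads) is the TCP (manip.tip_reach is the z of the fingertips in the tool frame, in m); z points along the fingers, y is the direction in which the jaws open and shut (so a half turn about z gives the same grasp; the last joint's range is limited). The gripper opens to 85 mm and grips with 20 to 120 N. Pads are 22 mm wide; open, the fingers measure 114 mm over their backs; the gripper's body (76 mm by 85 mm) begins 54 mm behind the grasp point. The pads swing forward as they close: fully open they stand 13 mm farther back than shut.
Start: joints at [1.152, 0.332, -0.065, 1.46, 0.022, 1.35, -0.088], TCP at [0.241, -0.577, 0.25] pointing down, gripper open.
Joint ranges: [-2.6, 2.6], [-0.5, 2.12], [-1.47, 1.34], [0.16, 2.42], [-1.27, 4.41], [0.06, 2.06], [-2.6, 2.6]. Speed limits (rad/s): [2.22, 2.22, 2.79, 2.79, 3.14, 3.14, 3.14].

### API

Orientations are given as a unit quaternion [x, y, z, w].
In Python, from workcell import sensors, cams, manip gives the robot as it stands.
- The arm moves only by the shell command python3 -m jog 'ROWS' [FORCE]. ROWS is JSON, a list of rows, each a list of 3 entries, a list of its own where there are three numbers: the shift along the world's x, y, z in m, then the turn, a rotation vector about the world's x, y, z in rad, then the opening in per cent of the stroke, from 0 (shut) to 100 (fully open). In form: [[[dx, dy, dz], [wx, wy, wz], grip], ...]. A call has 1 to 5 rows; each row shifts and turns the pose as measured when the row begins; what a row does not reach is not made up. A row lasts 1/8 s, in which the tool goes at most 62.5 mm and 10.7 degrees, less where a joint would pass 70% of its speed; a pose out of reach is approached as far as the arm can. A call with a gripper value outside its range is refused whole. The fingers move at their own pace and stop on an object; FORCE is the grip in N (left out, the last holds). Time passes only in rows, so rows that do not move let the fingers close. It gives the time, the measured TCP pose, the force and the opening at its end, in the units of the state.
- sensors.get_obs(): the state, without advancing time (a new reading comes with each control period).
- cams.camera(name): name is "scene" or "side" or "wrist"; returns (picture, depth): 480x640x3 uint8, red, green, blue; 480x640 float32, m along the optical axis (not along the pixel's ray), 0 where there is no reading.
- cams.camera_model(name): a dict with "intrinsics" (3x3 intrinsics, pixels), "view" (4x4, takes a point from world to camera coordinates). Camera axes: x right, y down, z forward; pixel columns grow to the right and rows downward; lengths in m; the calibration is good to about 2 mm. A picture is of the moment at which its call begins: read the wrist's pose just before it. camera_model takes no time and is no camera call; for the wrist camera it gives the pose at the moment of the call.
- manip.hand_in(): hands the job in, once; it reports no verdict.
The state is a dict: "clock": time; "joint_pos": joint angles; "joint_velocities": joint speeds; "tau": joint torques, N m; "position": TCP position; "ee_rot": TCP orientation; "ft_force": force on the tool from outside, world axes, zero at the start; "torque": the same for the moment, N m; "grip_width": opening from 0.0 (shut) to 1.0 (fully open).
Only numpy, scipy, OpenCV 4.12 (cv2) and the standard library are available. Lean on these libraries where they do the work, as an engineer would, in place of code of your own. Each camera call takes 0.05 s, during which the arm holds its last target.

## Working session

There is one attempt and no reset: what is moved stays moved. The work goes in short steps, Python scripts to look and compute and a shell command to move; the robot and the scene stay as the last step left them, time stands still between calls to the robot, and variables do not carry over. Pictures are saved under pics/ and viewed, and the job is handed in when it is done.

```bash
ls; mkdir -p pics
python3 - <<'E'
from workcell import sensors,cams,manip
import cv2,numpy as np
print(sensors.get_obs())
for n in ["scene","side","wrist"]:
    p,d=cams.camera(n); cv2.imwrite(f"pics/{n}0.png",p[:,:,::-1]); np.savez(f"{n}0.npz",p=p,d=d,**cams.camera_model(n)); print(n,cams.camera_model(n))
print(manip.tip_reach)
E
```

```text
pics
{'clock': 0.0, 'joint_pos': array([ 1.15241281,  0.33289002, -0.06468812,  1.46095029,  0.02157629,
        1.34988206, -0.08852984]), 'joint_velocities': array([-3.77171678e-06,  8.34618220e-04,  4.65853849e-04, -5.68747509e-04,
       -9.56514220e-04, -2.75521284e-04,  9.07941797e-04]), 'tau': array([ 8.18339340e-04, -6.25458741e+01,  4.96868638e-02, -3.91610670e+01,
        1.62232609e-02,  9.98530712e-03, -5.74122441e-05]), 'position': array([ 0.24081977, -0.57636487,  0.24950025]), 'ee_rot': array([ 9.80485458e-01,  1.96590314e-01, -1.63933306e-04, -6.98735747e-04]), 'ft_force': array([-0.7040495 , -0.3958954 , -0.53188127]), 'torque': array([ 0.02638256, -0.08639105, -0.06886165]), 'grip_width': 1.0009245629987995}
scene {'intrinsics': array([[523.76159625,   0.        , 317.17133065],
       [  0.        , 523.76159625, 244.80688849],
       [  0.        ,   0.        ,   1.        ]]), 'view': array([[-0.43086697,  0.90223246,  0.01817269,  0.13905161],
       [ 0.67330942,  0.33482091, -0.6592036 , -0.34938336],
       [-0.60083948, -0.27179321, -0.75174488,  1.39284222
[... 230 characters left out ...]
      ]]), 'view': array([[-0.88240932, -0.47045643, -0.00495387,  0.50524602],
       [-0.28039342,  0.53431537, -0.79742499,  0.16829797],
       [ 0.37780064, -0.70226621, -0.60339775,  1.10379711],
       [ 0.        ,  0.        ,  0.        ,  1.        ]])}
wrist {'intrinsics': array([[342.75708841,   0.        , 325.75209443],
       [  0.        , 342.75708841, 243.45688587],
       [  0.        ,   0.        ,   1.        ]]), 'view': array([[ 0.38527382, -0.92280076, -0.0016843 , -0.62378364],
       [-0.88042816, -0.36812856,  0.29887727, -0.03943136],
       [-0.27642421, -0.11366669, -0.95429007,  0.38077649],
       [ 0.        ,  0.        ,  0.        ,  1.        ]])}
0.019
```

View pics/scene0.png

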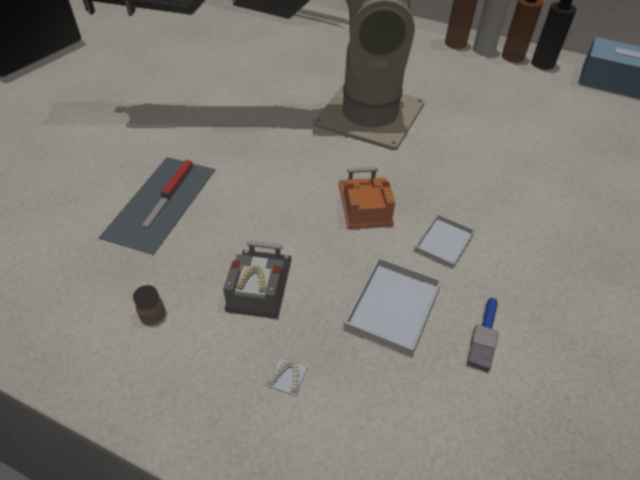

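View pics/side0.png

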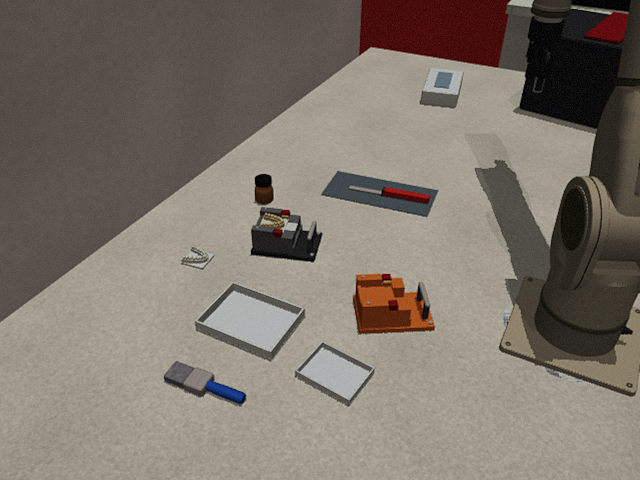

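View pics/wrist0.png

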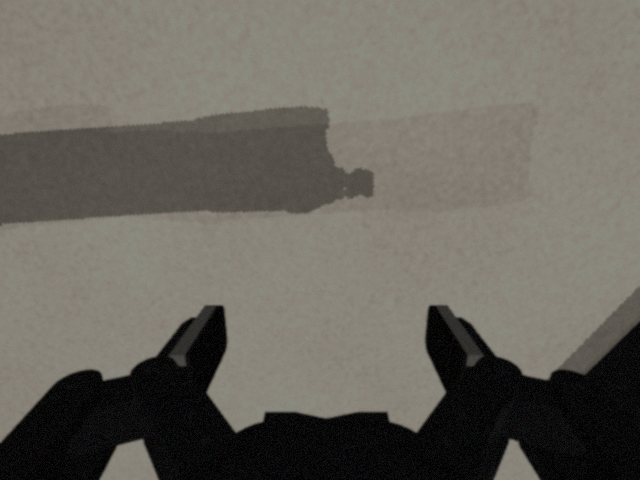

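Seen in the scene view:
- **Jigs:** grey jig at (257,283) with its fulcrum at (264,247), on the robot's side. The orange look-alike is at (368,202). The grey one is meant.
- **Trays:** large tray at (393,306), small one at (444,240). The larger one is meant.
- **Bar and mat:** the bar is on the mat at (168,195).
- **Bystanders:** jar (149,304), model (288,376), brush (484,333).

Next I'll make an enlarged crop and take measurements.

```bash
cat > h.py <<'E'
import numpy as np,cv2
def load(n): return np.load(n+".npz")
def world(z,uv,d=None):
    K=z['intrinsics'];V=z['view'];uv=np.atleast_2d(uv).astype(float)
    if d is None: d=z['d'][uv[:,1].astype(int),uv[:,0].astype(int)]
    c=np.c_[(uv[:,0]-K[0,2])/K[0,0]*d,(uv[:,1]-K[1,2])/K[1,1]*d,np.ones(len(uv))*d]
    return (c-V[:3,3])@V[:3,:3]
def plane(z,uv,h):
    K=z['intrinsics'];V=z['view'];uv=np.atleast_2d(uv).astype(float)
    r=np.c_[(uv[:,0]-K[0,2])/K[0,0],(uv[:,1]-K[1,2])/K[1,1],np.ones(len(uv))]@V[:3,:3]
    o=-V[:3,:3].T@V[:3,3]
    return o+r*((h-o[2])/r[:,2])[:,None]
def proj(z,P):
    P=np.atleast_2d(P);c=P@z['view'][:3,:3].T+z['view'][:3,3];q=c@z['intrinsics'].T
    return q[:,:2]/q[:,2:]
E
python3 - <<'E'
from h import *
s=load("scene0");t=load("side0")
a=cv2.resize(s['p'][235:325,215:300],None,fx=6,fy=6,interpolation=cv2.INTER_CUBIC)[:,:,::-1]
b=cv2.resize(t['p'][195:265,245:330],None,fx=6,fy=6,interpolation=cv2.INTER_CUBIC)[:,:,::-1]
cv2.imwrite("pics/jigA.png",a);cv2.imwrite("pics/jigB.png",b)
b=cv2.resize(s['p'][150:260,90:230],None,fx=5,fy=5,interpolation=cv2.INTER_CUBIC)[:,:,::-1]
cv2.imwrite("pics/barA.png",b)
for n,z in(("scene",s),("side",t)):
    hsv=cv2.cvtColor(z['p'],cv2.COLOR_RGB2HSV)
    m=((hsv[...,0]<8)|(hsv[...,0]>172))&(hsv[...,1]>170)&(hsv[...,2]>70)
    k,l,st,c=cv2.connectedComponentsWithStats(m.astype(np.uint8))
    for i in range(1,k):
        if st[i,4]>25:
            v,u=np.nonzero(l==i);P=world(z,np.c_[u,v]);P=P[np.isfinite(P).all(1)]
            print(n,st[i],c[i].round(1),np.median(P,0).round(3))
E
```

```text
side [ 360    0  143   67 4059] [428.   28.9] [ 1.012 -2.2   -0.163]
side [486   2   8  21  38] [490.   10.3] [ 0.703 -2.2   -0.015]
side [585  12  43  30 758] [610.4  27.4] [ 0.111 -1.07   0.268]
side [495  14  12  12  29] [501.1  19.4] [ 0.639 -2.202 -0.059]
side [384 188  46  11 185] [406.7 193. ] [ 0.446 -0.29   0.019]
side [274 229   8   4  26] [277.3 230.7] [0.62  0.057 0.066]
side [383 274   8   5  36] [386.3 276. ] [0.352 0.091 0.066]
side [389 300   9   6  47] [393.2 302.6] [0.312 0.154 0.066]
```

View pics/jigA.png

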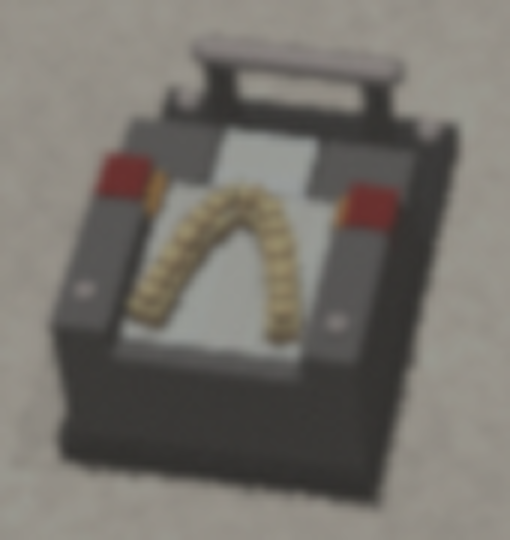

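View pics/jigB.png

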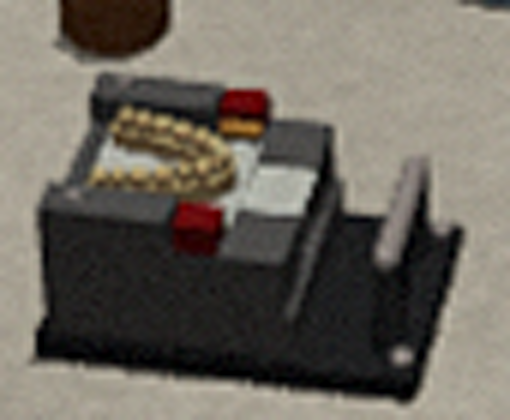

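View pics/barA.png

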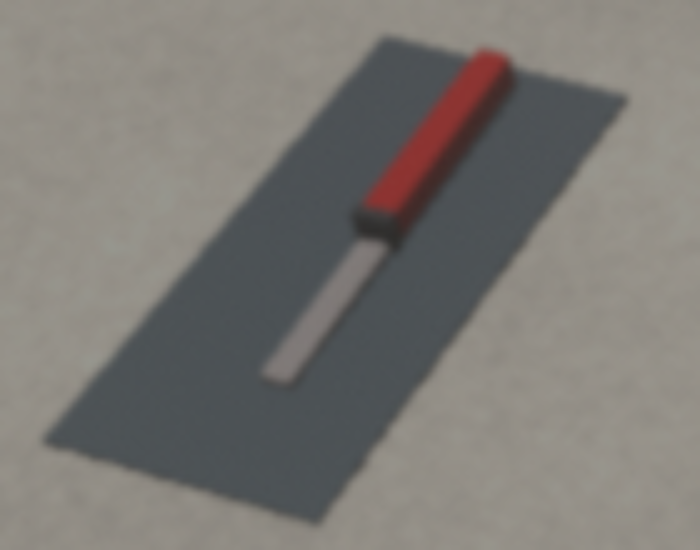

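The crops confirm the picks. The grey jig holds a plate with the beige arch and brass rollers, and its rod sits on the robot's side. The bar lies on the mat with its tip at scene pixel (145,225) and its handle end at (189,163).

Run:
```python
from h import *
s=load("scene0");t=load("side0")
A=lambda p:np.array(p)/6.+np.array([215,235])
B=lambda p:np.array(p)/6.+np.array([245,195])
C=lambda p:np.array(p)/5.+np.array([90,150])
for nm,uv,h in [("rodL",A([197,50]),.052),("rodR",A([400,70]),.052),("redL",A([127,172]),.067),("redR",A([371,205]),.067),("tongL",A([225,130]),.055),("tongR",A([320,138]),.055)]:
    print(nm,plane(s,uv,h).round(4))
for nm,uv,h in [("rod-",B([418,160]),.052),("rod+",B([388,255]),.052),("red-",B([243,100]),.067),("red+",B([198,218]),.067)]:
    print(nm,plane(t,uv,h).round(4))
for nm,uv,h in [("htop end",C([492,56]),.021),("htop front",C([382,208]),.021),("tip",C([279,378]),.007),("blade root",C([372,245]),.007),
 ("mat1",C([385,37]),.003),("mat2",C([628,98]),.003),("mat3",C([318,523]),.003),("mat4",C([44,440]),.003)]:
    print(nm,plane(s,uv,h).round(4))
for uv in [(381,262),(440,288),(413,355),(347,326)]: print("tray",plane(s,uv,.025).round(4))
for uv in [(160,318),(288,376),(484,333)]: print("by",plane(s,uv,.0).round(4))
w=load("wrist0");V=w['view'];print("cam",-V[:3,:3].T@V[:3,3])
```

```text
rodL [[ 0.5791 -0.0273  0.052 ]]
rodR [[0.5576 0.0353 0.052 ]]
redL [[ 0.6424 -0.0132  0.067 ]]
redR [[0.6207 0.0596 0.067 ]]
tongL [[ 0.6064 -0.0008  0.055 ]]
tongR [[0.596  0.0275 0.055 ]]
rod- [[ 0.573 -0.028  0.052]]
rod+ [[0.5546 0.0306 0.052 ]]
red- [[ 0.6405 -0.0134  0.067 ]]
red+ [[0.6168 0.0606 0.067 ]]
htop end [[ 0.398  -0.2965  0.021 ]]
htop front [[ 0.5053 -0.28    0.021 ]]
tip [[ 0.5988 -0.2674  0.007 ]]
blade root [[ 0.5156 -0.2811  0.007 ]]
mat1 [[ 0.3926 -0.3652  0.003 ]]
mat2 [[ 0.3781 -0.2376  0.003 ]]
mat3 [[ 0.6539 -0.2067  0.003 ]]
mat4 [[ 0.6675 -0.3348  0.003 ]]
tray [[0.486  0.2157 0.025 ]]
tray [[0.4959 0.338  0.025 ]]
tray [[0.6534 0.3378 0.025 ]]
tray [[0.6499 0.2142 0.025 ]]
by [[ 0.7702 -0.1052  0.    ]]
by [[0.7699 0.1588 0.    ]]
by [[0.5385 0.4385 0.    ]]
cam [ 0.31086687 -0.54686223  0.37410572]
```

```bash
python3 -m jog '[[[0.037,0.045,0],[0,0,-0.08],100],[[0.037,0.045,0],[0,0,-0.08],100],[[0.037,0.045,0],[0,0,-0.08],100],[[0.037,0.045,0],[0,0,0],100],[[0.037,0.045,0],[0,0,0],100]]' 60; python3 -m jog '[[[0.03,0.04,-0.03],[0,0,0],100],[[0,0,-0.02],[0,0,0],100],[[0,0,0],[0,0,0],100]]'
python3 - <<'E'
from workcell import sensors,cams,manip
import cv2,numpy as np
from scipy.spatial.transform import Rotation as R
o=sensors.get_obs();print(o['clock'],o['position'],R.from_quat(o['ee_rot']).as_matrix().round(3))
cm=cams.camera_model("wrist");p,d=cams.camera("wrist"); cv2.imwrite("pics/w1.png",p[:,:,::-1]); np.savez("w1.npz",p=p,d=d,**cm)
E
```

```text
clock: 0.78
position: [0.4254, -0.3477, 0.2479]
ee_rot: [0.998, 0.069, -0.001, -0.001]
ft_force: [1.1, -0.2, 0.2]
grip_width: 1.0
clock: 1.15
position: [0.4595, -0.3008, 0.1969]
ee_rot: [0.997, 0.073, -0.001, -0.001]
ft_force: [-1.3, -0.6, 0.4]
grip_width: 1.001
1.15 [ 0.45947081 -0.30083919  0.19689967] [[ 0.989  0.146 -0.002]
 [ 0.146 -0.989  0.003]
 [-0.001 -0.003 -1.   ]]
```

View pics/w1.png

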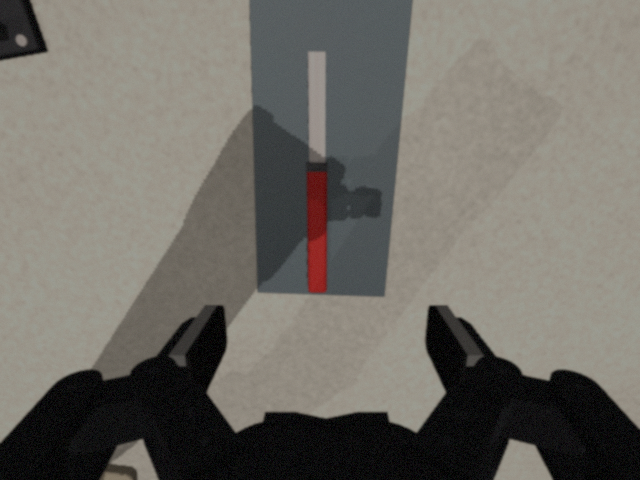

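The wrist view shows the bar nearly vertical in the picture: tip at (317,52), collar at (317,165), handle end at (317,292).

Run:
```python
from h import *
z=load("w1")
hsv=cv2.cvtColor(z['p'],cv2.COLOR_RGB2HSV)
m=((hsv[...,0]<8)|(hsv[...,0]>172))&(hsv[...,1]>150)&(hsv[...,2]>50)
v,u=np.nonzero(m);print(u.min(),u.max(),v.min(),v.max())
for vv in (175,200,230,260,288):
    x=u[v==vv]; print(vv,x.min(),x.max(),plane(z,[(x.min()+x.max()+1)/2,vv],.021).round(4))
print("end",plane(z,[317,v.max()+1],.021),"tip",plane(z,[317,52],.007),"collar",plane(z,[317,163],.021))
g=z['d'][60:150,317];print(world(z,[[317,60],[317,140],[317,230],[280,230]]).round(4))
for uv in [(258,292),(385,296)]:print("mat",plane(z,uv,.003))
```

```text
307 326 172 291
175 307 326 [[ 0.5013 -0.286   0.021 ]]
200 308 326 [[ 0.4798 -0.2894  0.021 ]]
230 308 325 [[ 0.4526 -0.2928  0.021 ]]
260 308 325 [[ 0.4239 -0.2968  0.021 ]]
288 309 325 [[ 0.3957 -0.3012  0.021 ]]
end [[ 0.39146408 -0.30129273  0.021     ]] tip [[ 0.59797604 -0.27207047  0.007     ]] collar [[ 0.51133803 -0.28455955  0.021     ]]
[[ 0.5921 -0.2729  0.0071]
 [ 0.5298 -0.2816  0.0079]
 [ 0.4528 -0.2928  0.0218]
 [ 0.4428 -0.2579  0.0044]]
mat [[ 0.37400155 -0.24249026  0.003     ]]
mat [[ 0.38868721 -0.37133503  0.003     ]]
```

```bash
python3 -m jog '[[[0.019,0.012,-0.05],[0,0,-0.006],100],[[0,0,-0.05],[0,0,0],100],[[0,0,-0.04],[0,0,0],60],[[0,0,0],[0,0,0],60]]' 60
python3 - <<'E'
from workcell import sensors
o=sensors.get_obs();print(o['position'],0.4786-o['position'][0],-.2889-o['position'][1],.026-o['position'][2])
E
```

```text
clock: 1.7
position: [0.4805, -0.2933, 0.0598]
ee_rot: [0.998, 0.067, 0.003, 0.002]
ft_force: [0.4, 0.4, 0.5]
grip_width: 0.613
[ 0.48050518 -0.29331812  0.05980716] -0.001905181337238382 0.00441811737278075 -0.033807162300706656
```

```bash
python3 -m jog '[[[-0.002,0.0045,-0.025],[0,0,0],60],[[0,0,-0.009],[0,0,0],60],[[0,0,0],[0,0,0],60]]'
python3 - <<'E'
from workcell import sensors
from scipy.spatial.transform import Rotation as R
o=sensors.get_obs();print(o['position'],o['ft_force'],R.from_quat(o['ee_rot']).as_matrix().round(4))
E
```

```text
clock: 2.08
position: [0.4815, -0.2928, 0.0319]
ee_rot: [0.998, 0.066, 0.006, 0.004]
ft_force: [0.5, -0.5, 0.1]
grip_width: 0.599
[ 0.48151605 -0.29279114  0.0319257 ] [ 0.53469886 -0.5089519   0.13145911] [[ 0.9913  0.1308  0.0133]
 [ 0.1309 -0.9914 -0.0076]
 [ 0.0122  0.0093 -0.9999]]
```

```bash
python3 -m jog '[[[-0.003,0.004,-0.005],[0.008,0.013,0.009],60],[[0,0,0],[0,0,0],60]]'
python3 - <<'E'
from workcell import sensors
from scipy.spatial.transform import Rotation as R
o=sensors.get_obs();print(o['position'],o['ft_force'],R.from_quat(o['ee_rot']).as_matrix().round(4))
E
```

```text
clock: 2.33
position: [0.4796, -0.2897, 0.0292]
ee_rot: [0.998, 0.07, 0.001, 0.001]
ft_force: [-0.5, -0.7, -0.2]
grip_width: 0.602
[ 0.47964342 -0.2896505   0.02920525] [-0.53860879 -0.73048552 -0.23406975] [[ 9.902e-01  1.399e-01  2.400e-03]
 [ 1.399e-01 -9.902e-01 -9.000e-04]
 [ 2.300e-03  1.200e-03 -1.000e+00]]
```

Good. Final few mm, then close.

```bash
python3 -m jog '[[[-0.001,0.001,-0.004],[0.001,0.002,0],60],[[0,0,0],[0,0,0],0],[[0,0,0],[0,0,0],0],[[0,0,0],[0,0,0],0],[[0,0,0],[0,0,0],0]]' 80
python3 -m jog '[[[0,0,0.03],[0,0,0],0],[[0,0,0.05],[0,0,0],0],[[0,0,0.05],[0,0,0],0],[[0,0,0],[0,0,0],0]]'
python3 - <<'E'
from workcell import sensors,cams,manip
import cv2,numpy as np
from scipy.spatial.transform import Rotation as R
o=sensors.get_obs();print(o['clock'],o['position'],R.from_quat(o['ee_rot']).as_matrix().round(3))
cm=cams.camera_model("wrist");p,d=cams.camera("wrist"); cv2.imwrite("pics/w2.png",p[:,:,::-1]); np.savez("w2.npz",p=p,d=d,pos=o['position'],q=o['ee_rot'],**cm)
E
```

```text
clock: 2.95
position: [0.4791, -0.2889, 0.026]
ee_rot: [0.998, 0.07, 0.001, 0.0]
ft_force: [0.4, -0.1, 0.3]
grip_width: 0.189
clock: 3.45
position: [0.4776, -0.288, 0.1582]
ee_rot: [0.998, 0.07, -0.001, -0.001]
ft_force: [0.1, -0.7, -1.4]
grip_width: 0.189
3.45 [ 0.47760066 -0.2879955   0.15822099] [[ 0.99   0.14  -0.001]
 [ 0.14  -0.99   0.001]
 [-0.001 -0.002 -1.   ]]
```

View pics/w2.png

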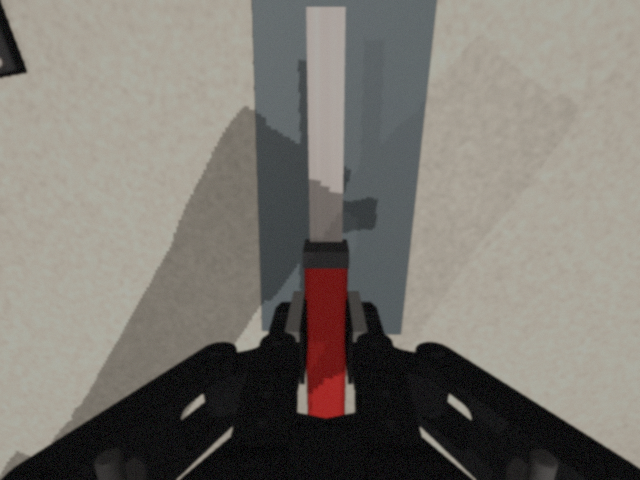

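The bar is held straight, with the tip at (326,8) and the collar at (327,250). I'll measure the tip in the tool frame.

Run:
```python
from h import *
from scipy.spatial.transform import Rotation as R
z=load("w2");M=R.from_quat(z['q']).as_matrix()
T=lambda P:(P-z['pos'])@M
print("tip/blade, tool frame:",T(world(z,[[326,10],[326,60],[326,150],[326,220],[309,100],[344,100],[326,300]])).round(4))
print("tip edge at blade top",T(plane(z,[326,8],0.158-.023+.004)).round(4))
```

```text
tip/blade, tool frame: [[ 0.1192 -0.0003  0.0184]
 [ 0.1029 -0.0003  0.0179]
 [ 0.0705 -0.0003  0.0183]
 [ 0.0417 -0.0003  0.0181]
 [ 0.0891 -0.0069  0.0182]
 [ 0.1018  0.0132  0.1539]
 [ 0.0115 -0.0003  0.0033]]
tip edge at blade top [[ 0.12   -0.0003  0.0191]]
```

```bash
python3 -m jog '[[[0,0.045,0.04],[0,0,0.05],0],[[0.005,0.06,0.02],[0,0,0.05],0],[[0.005,0.06,0],[0,0,0.04],0],[[0.005,0.06,0],[0,0,0.03],0],[[0,0.045,0],[0,0,0],0]]'; python3 -m jog '[[[0,0,0],[0,0,0],0],[[0,0,0],[0,0,0],0]]'
cat > look.py <<'E'
import sys
from workcell import sensors,cams,manip
import cv2,numpy as np
from scipy.spatial.transform import Rotation as R
for a in sys.argv[1:]:
    n,cam=a.split(":")
    o=sensors.get_obs();print(o['clock'],o['position'].round(4),o['ft_force'].round(1));print(R.from_quat(o['ee_rot']).as_matrix().round(4))
    cm=cams.camera_model(cam);p,d=cams.camera(cam); cv2.imwrite(f"pics/{n}.png",p[:,:,::-1]); np.savez(f"{n}.npz",p=p,d=d,pos=o['position'],q=o['ee_rot'],**cm)
E
python3 look.py w3:wrist
```

```text
clock: 4.12
position: [0.4867, -0.0131, 0.2095]
ee_rot: [0.988, 0.153, -0.007, -0.003]
ft_force: [0.4, 0.1, -2.0]
grip_width: 0.189
clock: 4.38
position: [0.4853, -0.0099, 0.2069]
ee_rot: [0.988, 0.156, -0.009, -0.004]
ft_force: [0.2, -0.9, -0.8]
grip_width: 0.185
4.375 [ 0.4853 -0.0099  0.2069] [ 0.2 -0.9 -0.8]
[[ 0.951   0.3085 -0.0194]
 [ 0.3087 -0.9511  0.0056]
 [-0.0168 -0.0113 -0.9998]]
```

View pics/w3.png

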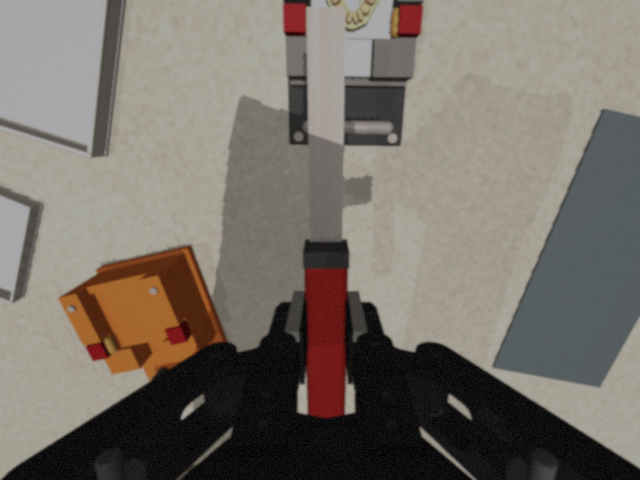

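Run:
```python
from h import *
z=load("w3")
cv2.imwrite("pics/w3c.png",cv2.resize(z['p'][0:160,270:440],None,fx=4.5,fy=3.75,interpolation=cv2.INTER_CUBIC)[:,:,::-1])
```

```text
(no output)
```

View pics/w3c.png

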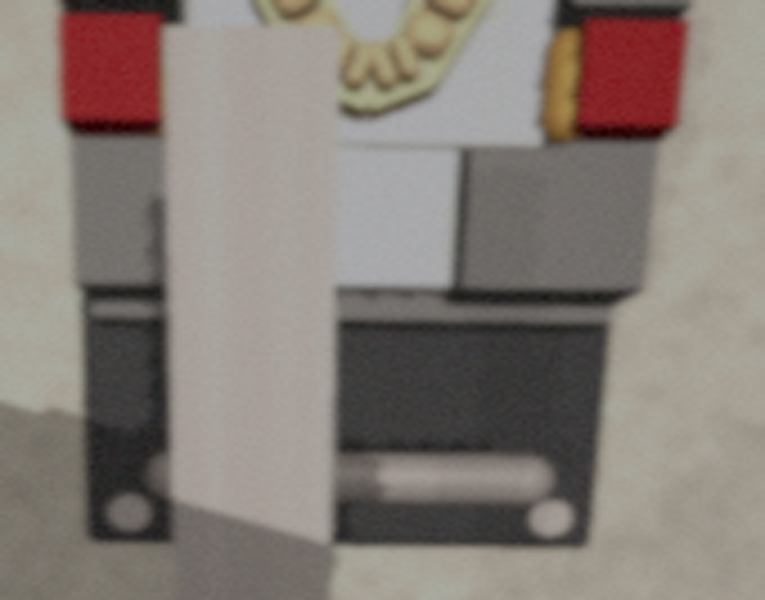

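Run:
```python
from h import *
z=load("w3")
A=lambda p:np.array(p)/[4.5,3.75]+np.array([270,0])
src=[((75,290),(0,46,55)),((642,290),(0,-46,55)),((65,122),(25,46,67)),((683,126),(25,-46,67)),((580,128),(25,-31,67)),((162,122),(25,31,67)),((462,288),(0,-15.5,55))]
J=np.array([j for _,j in src])/1e3
W=np.array([plane(z,A(p),j[2]/1e3)[0] for p,j in src])
a=J[:,:2]-J[:,:2].mean(0);b=W[:,:2]-W[:,:2].mean(0)
th=np.arctan2((a[:,0]*b[:,1]-a[:,1]*b[:,0]).sum(),(a*b).sum())
Rm=np.array([[np.cos(th),-np.sin(th)],[np.sin(th),np.cos(th)]])
t=W[:,:2].mean(0)-Rm@J[:,:2].mean(0)
print(np.degrees(th),t,((W[:,:2]-t)@Rm-J[:,:2]).round(4)*1e3)
rod=np.array([plane(z,A(p),.05)[0] for p in [(150,477),(553,480),(350,478)]])
print("rod jig",((rod[:,:2]-t)@Rm).round(4))
# fine yaw of jig from front edge
e=W[0]-W[1];print(np.degrees(np.arctan2(-e[0],e[1])))
print(world(z,[[395,60],[360,60],[370,127]]).round(4))
```

```text
17.460263584313363 [0.59901223 0.01053844] [[-0.6  0.4]
 [ 0.1  0.8]
 [ 0.2 -0.2]
 [ 0.1 -0.4]
 [-0.3 -0.1]
 [ 0.3  0.3]
 [ 0.2 -0.7]]
rod jig [[-0.0349  0.035 ]
 [-0.0349 -0.0342]
 [-0.0348  0.0006]]
17.866655814923302
[[ 0.6188 -0.016   0.0571]
 [ 0.6115  0.0076  0.0554]
 [ 0.571  -0.015   0.0554]]
```

```bash
cat > tgt.py <<'E'
import sys,numpy as np
from workcell import sensors
from scipy.spatial.transform import Rotation as R
J=R.from_euler('z',17.5,degrees=True);O=np.array([.599,.0105,0])
L,H=0.1205,0.0223
def pose(p,s,c):
    p=np.radians(p);d=np.array([np.cos(p),0,-np.sin(p)]);n=np.array([np.sin(p),0,np.cos(p)])
    tip=np.array([-.035,0,.05])+(.005+c)*n+s*d
    M=np.c_[d,[0,-1,0],-n]
    return O+J.apply(tip-L*d+H*n),J*R.from_matrix(M),tip
if __name__=="__main__":
    o=sensors.get_obs();x,q=o['position'],R.from_quat(o['ee_rot'])
    m=J.inv()*q;X=J.inv().apply(x-O);M=m.as_matrix();tip=X+M@[L,0,H]
    print("now tip jig mm",(tip*1e3).round(1),"pitch",np.degrees(np.arctan2(-M[2,0],M[0,0])).round(2),"yawerr",np.degrees(np.arctan2(M[1,0],M[0,0])).round(2),"F",o['ft_force'].round(1),"t",o['clock'])
    a=list(map(float,sys.argv[1:]))
    for i in range(0,len(a),3):
        P,Q,t=pose(a[i],a[i+1]/1e3,a[i+2]/1e3)
        print("tip",(t*1e3).round(1),"d",(P-x).round(4),"rv",(Q*q.inv()).as_rotvec().round(4)); x,q=P,Q
E
python3 tgt.py 19 15 25 19 15 3 19 46 1
```

```text
now tip jig mm [  5.5  16.1 182.6] pitch 0.96 yawerr 0.48 F [ 0.3  0.5 -1.8] t 4.425
tip [-11.1   0.   73.5] d [ 0.0014 -0.0151 -0.0731] rv [-0.1069  0.2964 -0.0062]
tip [-18.2   0.   52.7] d [-0.0068 -0.0022 -0.0208] rv [0. 0. 0.]
tip [10.4  0.  40.7] d [ 0.0273  0.0086 -0.012 ] rv [0. 0. 0.]
```

```bash
python3 -m jog '[[[0,-0.008,0],[-0.053,0.148,-0.003],0],[[0,-0.007,-0.02],[-0.053,0.148,-0.003],0],[[0,0,-0.03],[0,0,0],0],[[0,0,0],[0,0,0],0]]'; python3 tgt.py 19 15 25 19 15 3 19 46 1
```

```text
clock: 4.92
position: [0.4846, -0.0316, 0.1539]
ee_rot: [0.975, 0.145, -0.169, 0.026]
ft_force: [-0.8, -0.4, -0.5]
grip_width: 0.186
now tip jig mm [-15.8  -6.9  92.3] pitch 19.7 yawerr -0.6 F [-0.8 -0.4 -0.5] t 4.925
tip [-11.1   0.   73.5] d [ 0.0021  0.0067 -0.0201] rv [ 0.0055 -0.0111  0.0099]
tip [-18.2   0.   52.7] d [-0.0068 -0.0022 -0.0208] rv [0. 0. 0.]
tip [10.4  0.  40.7] d [ 0.0273  0.0086 -0.012 ] rv [0. 0. 0.]
```

```bash
python3 -m jog '[[[0.002,0.007,-0.018],[0.0055,-0.011,0.01],0],[[-0.002,0,-0.006],[0,0,0],0],[[0,0,0],[0,0,0],0]]'; python3 tgt.py 19 15 3 19 46 1; python3 look.py w4:wrist
```

```text
clock: 5.3
position: [0.4854, -0.0272, 0.1322]
ee_rot: [0.975, 0.148, -0.162, 0.025]
ft_force: [-0.0, -0.7, -2.0]
grip_width: 0.182
now tip jig mm [-12.8  -2.3  72.1] pitch 18.85 yawerr -0.27 F [-0.  -0.7 -2. ] t 5.3
tip [-18.2   0.   52.7] d [-0.0055  0.0001 -0.0192] rv [0.001  0.0031 0.0041]
tip [10.4  0.  40.7] d [ 0.0273  0.0086 -0.012 ] rv [0. 0. 0.]
5.3 [ 0.4854 -0.0272  0.1322] [-0.  -0.7 -2. ]
[[ 0.9039  0.2968 -0.308 ]
 [ 0.2803 -0.9549 -0.0976]
 [-0.3231  0.0019 -0.9464]]
```

View pics/w4.png

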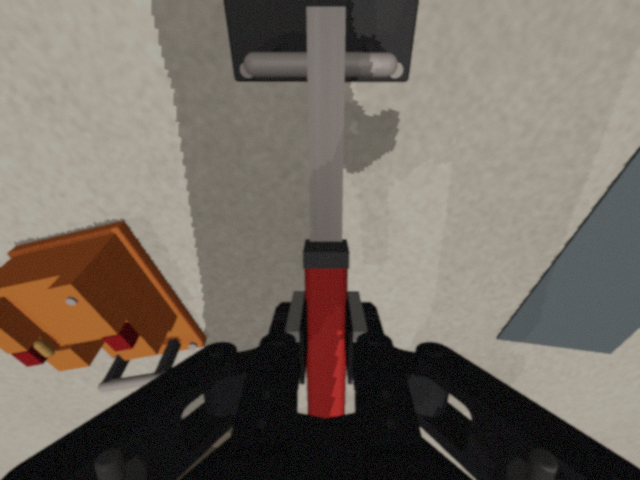

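The blade at u=326 is nearly centred over the rod (u=242 to 398, v=66). It sits about 2 mm to -y, which matches the computed value.

```bash
python3 -m jog '[[[-0.0055,0.0005,-0.019],[0.001,0.003,0.004],0],[[0,0,0],[0,0,0],0]]'; python3 tgt.py 19 15 3 19 30 3
```

```text
clock: 5.6
position: [0.48, -0.0271, 0.1131]
ee_rot: [0.975, 0.15, -0.162, 0.025]
ft_force: [0.2, -0.0, -1.1]
grip_width: 0.186
now tip jig mm [-18.   -0.2  53. ] pitch 18.91 yawerr -0.05 F [ 0.2 -0.  -1.1] t 5.6
tip [-18.2   0.   52.7] d [-0.0001  0.     -0.0001] rv [0.0004 0.0018 0.0006]
tip [-4.   0.  47.8] d [ 0.0135  0.0043 -0.0049] rv [0. 0. 0.]
```

```bash
python3 tgt.py 19 30 0.5 19 46 0.5; python3 -m jog '[[[0.0127,0.004,-0.007],[0,0.001,0],0],[[0,0,0],[0,0,0],0]]'; python3 tgt.py 19 30 0.5 19 46 0.5
```

```text
now tip jig mm [-18.   -0.2  53. ] pitch 18.91 yawerr -0.05 F [ 0.2 -0.  -1.1] t 5.6
tip [-4.8  0.  45.4] d [ 0.0126  0.0041 -0.0074] rv [0.0004 0.0018 0.0006]
tip [10.3  0.  40.2] d [ 0.0144  0.0045 -0.0052] rv [0. 0. 0.]
clock: 5.85
position: [0.4939, -0.0228, 0.1059]
ee_rot: [0.975, 0.15, -0.162, 0.025]
ft_force: [-0.5, 0.0, -1.6]
grip_width: 0.185
now tip jig mm [-3.5 -0.3 45.8] pitch 18.92 yawerr -0.05 F [-0.5  0.  -1.6] t 5.85
tip [-4.8  0.  45.4] d [-0.0013 -0.0003 -0.0002] rv [0.0004 0.0015 0.0006]
tip [10.3  0.  40.2] d [ 0.0144  0.0045 -0.0052] rv [0. 0. 0.]
```

```bash
python3 -m jog '[[[0.0065,0.002,-0.0025],[0,0.001,0],0],[[0.0065,0.002,-0.003],[0,0,0],0],[[0,0,0],[0,0,0],0]]'; python3 tgt.py 19 46 0 19 46 -1; python3 look.py w5:wrist s5:side
```

```text
clock: 6.22
position: [0.5085, -0.0182, 0.1003]
ee_rot: [0.975, 0.15, -0.163, 0.025]
ft_force: [0.7, -0.0, 0.1]
grip_width: 0.183
now tip jig mm [11.8 -0.3 40.1] pitch 18.93 yawerr -0.03 F [ 0.7 -0.   0.1] t 6.225
tip [10.1  0.  39.8] d [-0.0016 -0.0003 -0.0002] rv [0.0001 0.0013 0.0004]
tip [ 9.8  0.  38.8] d [-0.0003 -0.0001 -0.0009] rv [0. 0. 0.]
6.225 [ 0.5085 -0.0182  0.1003] [ 0.7 -0.   0.1]
[[ 9.023e-01  3.003e-01 -3.094e-01]
 [ 2.839e-01 -9.538e-01 -9.790e-02]
 [-3.245e-01  5.000e-04 -9.459e-01]]
6.275 [ 0.5083 -0.0183  0.1004] [ 0.5  0.6 -0.5]
[[ 9.023e-01  3.003e-01 -3.094e-01]
 [ 2.839e-01 -9.538e-01 -9.790e-02]
 [-3.245e-01  5.000e-04 -9.459e-01]]
```

Run:
```python
from h import *
z=load("s5");cv2.imwrite("pics/s5c.png",cv2.resize(z['p'][130:270,220:400],None,fx=4,fy=4,interpolation=cv2.INTER_CUBIC)[:,:,::-1])
```

```text
(no output)
```

View pics/s5c.png

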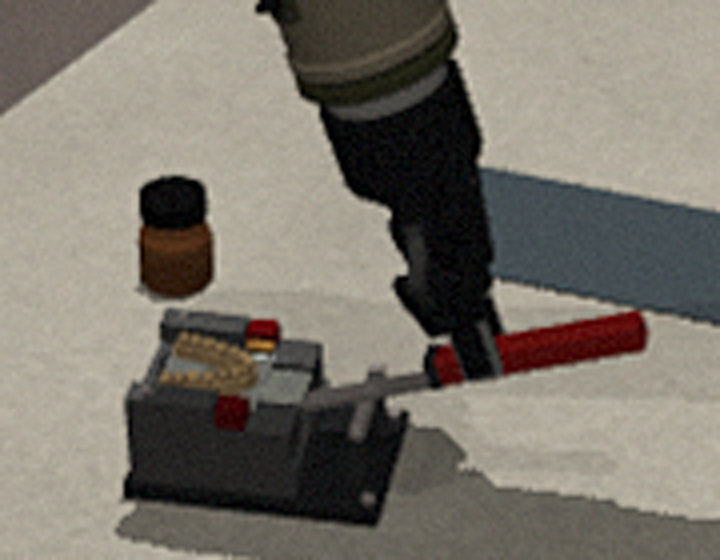

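View pics/w5.png

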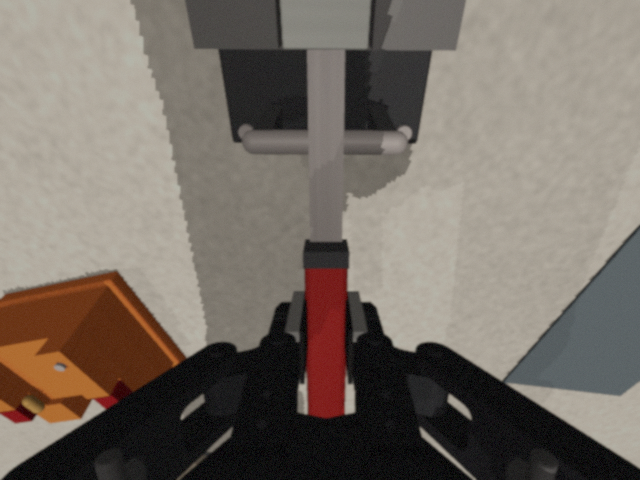

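The blade runs over the rod and passes under the tongue (tongue end v≈48, blade u≈326). Now I'll press down onto the rod.

```bash
python3 -m jog '[[[-0.002,-0.0005,-0.0025],[0,0.001,0],0],[[0,0,-0.001],[0,0,0],0]]'; python3 tgt.py 19 46 -1 10 46 -1 0 46 -1 -10 46 -1 -14 46 -1
```

```text
clock: 6.58
position: [0.5073, -0.0187, 0.0985]
ee_rot: [0.975, 0.15, -0.161, 0.025]
ft_force: [-3.3, -0.5, 10.2]
grip_width: 0.188
now tip jig mm [10.7 -0.4 38.6] pitch 18.79 yawerr -0.05 F [-3.3 -0.5 10.2] t 6.575
tip [ 9.8  0.  38.8] d [-0.0007  0.      0.0006] rv [0.0002 0.0039 0.0004]
tip [11.  0. 46.] d [-0.0066 -0.0021 -0.0103] rv [ 0.0472 -0.1498  0.    ]
tip [11.  0. 54.] d [-0.0054 -0.0017 -0.0125] rv [ 0.0525 -0.1665  0.    ]
tip [ 9.6  0.  61.9] d [-0.0033 -0.001  -0.0133] rv [ 0.0525 -0.1665  0.    ]
tip [ 8.7  0.  65. ] d [-0.0007 -0.0002 -0.0055] rv [ 0.021  -0.0666 -0.    ]
```

Contact is 10 N on the rod. Now lever in half steps.

```bash
python3 -m jog '[[[-0.0035,-0.001,-0.005],[0.024,-0.075,0],0],[[-0.0033,-0.001,-0.005],[0.024,-0.075,0],0],[[0,0,0],[0,0,0],0]]'; python3 tgt.py 10 46 -1 5 46 -1 0 46 -1 -10 46 -1 -14 46 -1
```

```text
clock: 6.95
position: [0.5018, -0.0203, 0.0898]
ee_rot: [0.985, 0.151, -0.08, 0.013]
ft_force: [-0.4, -0.4, 0.2]
grip_width: 0.185
now tip jig mm [13.4 -0.3 48.4] pitch 9.3 yawerr -0.04 F [-0.4 -0.4  0.2] t 6.95
tip [11.  0. 46.] d [-0.0018 -0.0004 -0.001 ] rv [-0.0018  0.0122  0.0003]
tip [11.2  0.  50. ] d [-0.003  -0.0009 -0.0061] rv [ 0.0262 -0.0832 -0.    ]
tip [11.  0. 54.] d [-0.0025 -0.0008 -0.0064] rv [ 0.0262 -0.0832  0.    ]
tip [ 9.6  0.  61.9] d [-0.0033 -0.001  -0.0133] rv [ 0.0525 -0.1665  0.    ]
tip [ 8.7  0.  65. ] d [-0.0007 -0.0002 -0.0055] rv [ 0.021  -0.0666 -0.    ]
```

```bash
python3 look.py w6:wrist s6:side
python3 - <<'E'
from h import *
from scipy.spatial.transform import Rotation as R
z=load("s6");cv2.imwrite("pics/s6c.png",cv2.resize(z['p'][130:270,220:400],None,fx=4,fy=4,interpolation=cv2.INTER_CUBIC)[:,:,::-1])
for n in("w5","w6"):
    z=load(n);M=R.from_quat(z['q']).as_matrix()
    print(((world(z,[[326,80],[326,110],[326,150],[326,200],[326,300]])-z['pos'])@M).round(4), world(z,[[300,20],[350,20],[400,20],[285,143],[365,143]]).round(4))
E
```

```text
6.95 [ 0.5018 -0.0203  0.0898] [-0.4 -0.4  0.2]
[[ 0.9414  0.3004 -0.1536]
 [ 0.2962 -0.9538 -0.0504]
 [-0.1616  0.002  -0.9868]]
7.0 [ 0.5019 -0.0203  0.0898] [-2.2 -0.9  2. ]
[[ 0.941   0.3006 -0.1553]
 [ 0.2963 -0.9538 -0.0508]
 [-0.1634  0.0018 -0.9866]]
[[ 0.096  -0.0004  0.018 ]
 [ 0.0854 -0.0004  0.0182]
 [ 0.0704 -0.0004  0.018 ]
 [ 0.0501 -0.0004  0.0189]
 [ 0.011  -0.0004  0.0042]] [[ 0.6052  0.0218  0.0564]
 [ 0.6102  0.0058  0.056 ]
 [ 0.6153 -0.0101  0.0569]
 [ 0.5624  0.0168  0.0556]
 [ 0.5721 -0.0146  0.0552]]
[[ 0.0963 -0.0004  0.0193]
 [ 0.0856 -0.0004  0.0201]
 [ 0.0705 -0.0004  0.019 ]
 [ 0.0503 -0.0004  0.0183]
 [ 0.0109 -0.0004  0.0045]] [[ 0.6047  0.022   0.0586]
 [ 0.6101  0.0053  0.0577]
 [ 0.6156 -0.0116  0.056 ]
 [ 0.5622  0.0167  0.0564]
 [ 0.5718 -0.0148  0.0551]]
```

View pics/s6c.png

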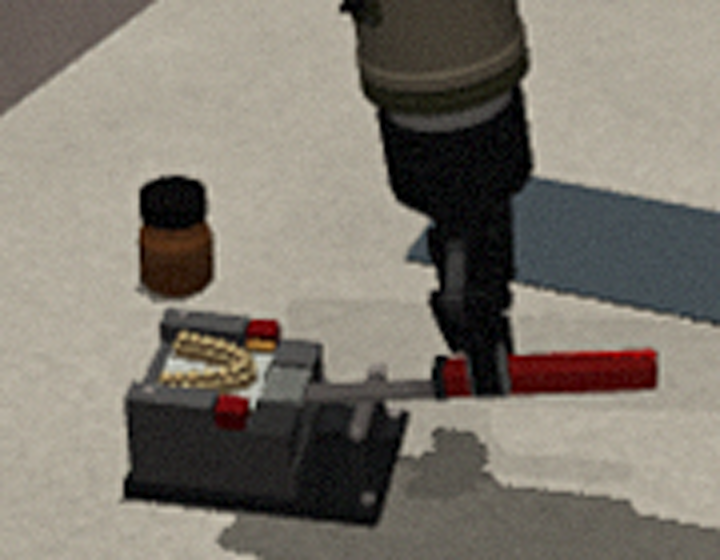

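View pics/w6.png

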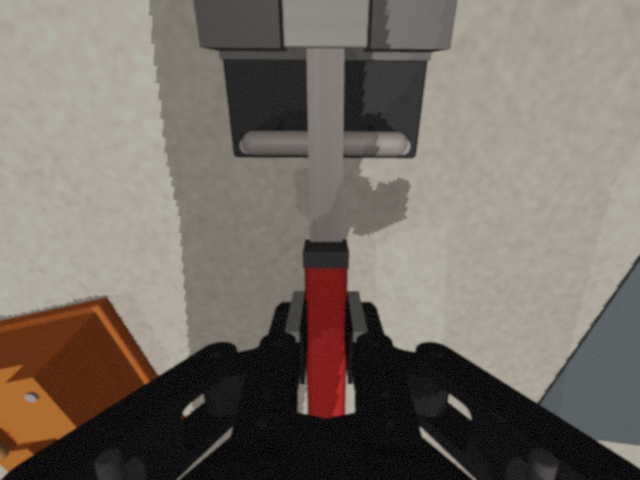

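The blade now bears up against the tongue and has pitched about 1° in the grip, so it needs more downward push on the handle. I'll raise the grip force and continue.

```bash
python3 -m jog '[[[-0.0035,-0.001,-0.0055],[0.014,-0.04,0],0],[[-0.002,-0.0006,-0.0045],[0.014,-0.04,0],0],[[0,0,0],[0,0,0],0]]' 120; python3 tgt.py 5 46 -2 0 46 -2 -5 46 -2 -10 46 -2 -14 46 -2
```

```text
clock: 7.42
position: [0.4992, -0.0213, 0.0819]
ee_rot: [0.988, 0.152, -0.039, 0.006]
ft_force: [-4.5, -0.9, 8.1]
grip_width: 0.167
now tip jig mm [13.6 -0.2 50.3] pitch 4.5 yawerr 0.03 F [-4.5 -0.9  8.1] t 7.425
tip [11.1  0.  49. ] d [-0.0023 -0.0004 -0.0002] rv [-0.0028  0.0084 -0.0006]
tip [11.  0. 53.] d [-0.0024 -0.0007 -0.0064] rv [ 0.0262 -0.0832  0.    ]
tip [10.6  0.  57. ] d [-0.0018 -0.0006 -0.0066] rv [ 0.0262 -0.0832  0.    ]
tip [ 9.8  0.  60.9] d [-0.0013 -0.0004 -0.0067] rv [ 0.0262 -0.0832  0.    ]
tip [ 8.9  0.  64. ] d [-0.0006 -0.0002 -0.0055] rv [ 0.021  -0.0666 -0.    ]
```

```bash
python3 -m jog '[[[-0.003,-0.0008,-0.006],[0.013,-0.041,0],0],[[-0.0015,-0.0005,-0.005],[0.013,-0.041,0],0],[[0,0,0],[0,0,0],0]]' 120; python3 tgt.py  -5 46 -2 -10 46 -2 -14 46 -2; python3 look.py w7:wrist;  python3 - <<'E'
from h import *
z=load("w7"); print(world(z,[[300,25],[350,20],[400,20],[285,143],[365,143]]).round(4))
E
```

```text
clock: 7.8
position: [0.4978, -0.0218, 0.0743]
ee_rot: [0.988, 0.153, 0.005, -0.0]
ft_force: [-8.5, -1.2, 14.2]
grip_width: 0.173
now tip jig mm [14.5 -0.2 53.2] pitch -0.57 yawerr 0.09 F [-8.5 -1.2 14.2] t 7.8
tip [10.6  0.  57. ] d [-0.0051 -0.0012 -0.0056] rv [ 0.0242 -0.0734 -0.0015]
tip [ 9.8  0.  60.9] d [-0.0013 -0.0004 -0.0067] rv [ 0.0262 -0.0832  0.    ]
tip [ 8.9  0.  64. ] d [-0.0006 -0.0002 -0.0055] rv [ 0.021  -0.0666 -0.    ]
7.8 [ 0.4978 -0.0218  0.0743] [-8.5 -1.2 14.2]
[[ 9.532e-01  3.021e-01  9.800e-03]
 [ 3.021e-01 -9.533e-01  2.100e-03]
 [ 1.000e-02  9.000e-04 -9.999e-01]]
[[ 0.6008  0.0202  0.0709]
 [ 0.6075  0.005   0.0694]
 [ 0.6169 -0.0119  0.0565]
 [ 0.5627  0.0167  0.0536]
 [ 0.5725 -0.0144  0.0544]]
```

View pics/w7.png

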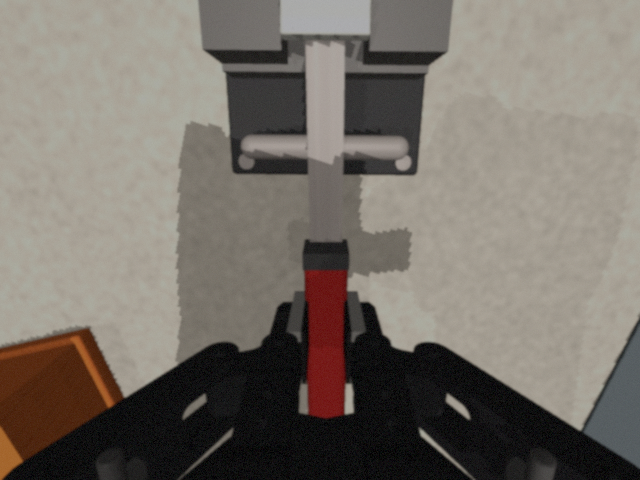

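The tongue top is at z ≈ 0.070 m, about 15 mm raised. I'll continue a bit more.

```bash
python3 -m jog '[[[-0.003,-0.001,-0.006],[0.013,-0.041,-0.001],0],[[-0.0015,-0.0005,-0.005],[0.013,-0.041,0],0],[[0,0,0],[0,0,0],0]]' 120; python3 tgt.py -10 46 -2 -14 46 -2; python3 look.py w8:wrist;  python3 - <<'E'
from h import *
z=load("w8"); print(world(z,[[295,20],[325,20],[355,20],[285,143],[365,143]]).round(4))
E
```

```text
clock: 8.22
position: [0.4972, -0.0226, 0.0666]
ee_rot: [0.987, 0.153, 0.049, -0.007]
ft_force: [-6.6, -3.0, 6.2]
grip_width: 0.171
now tip jig mm [15.1 -0.8 56.4] pitch -5.7 yawerr 0.1 F [-6.6 -3.   6.2] t 8.225
tip [ 9.8  0.  60.9] d [-0.0058 -0.0008 -0.0046] rv [ 0.0247 -0.0709 -0.0014]
tip [ 8.9  0.  64. ] d [-0.0006 -0.0002 -0.0055] rv [ 0.021  -0.0666 -0.    ]
8.225 [ 0.4972 -0.0226  0.0666] [-6.6 -3.   6.2]
[[ 0.9485  0.3022  0.0953]
 [ 0.3009 -0.9533  0.028 ]
 [ 0.0993  0.0022 -0.9951]]
[[ 0.6004  0.0211  0.075 ]
 [ 0.6034  0.0119  0.0748]
 [ 0.6057  0.0025  0.0764]
 [ 0.5635  0.016   0.0558]
 [ 0.5731 -0.0144  0.0565]]
```

View pics/w8.png

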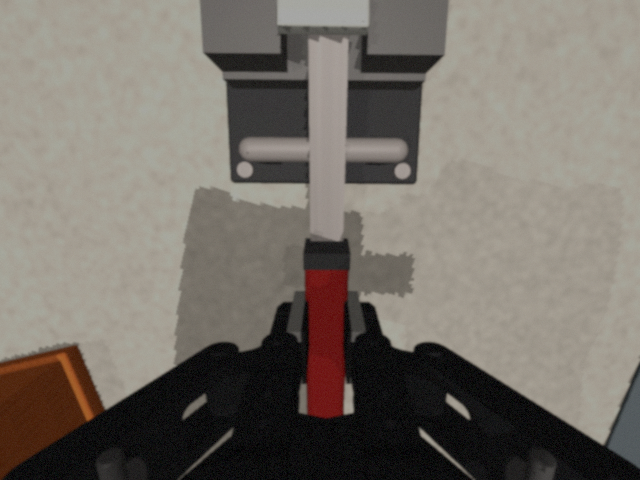

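```bash
python3 look.py s8:side c8:scene
python3 - <<'E'
from h import *
z=load("s8");a=cv2.resize(z['p'][195:265,235:345],None,fx=7,fy=7,interpolation=cv2.INTER_CUBIC)[:,:,::-1]
cv2.imwrite("pics/s8c.png",a)
z=load("c8");a=cv2.resize(z['p'][225:325,205:310],None,fx=6,fy=6,interpolation=cv2.INTER_CUBIC)[:,:,::-1]
cv2.imwrite("pics/c8c.png",a)
E
```

```text
8.275 [ 0.4973 -0.0225  0.0666] [-4.3 -2.5  7. ]
[[ 0.9485  0.3023  0.0947]
 [ 0.301  -0.9532  0.0279]
 [ 0.0987  0.0021 -0.9951]]
8.325 [ 0.4973 -0.0225  0.0666] [-4.  -1.7  7.5]
[[ 0.9485  0.3023  0.0944]
 [ 0.301  -0.9532  0.0279]
 [ 0.0984  0.002  -0.9951]]
```

View pics/s8c.png

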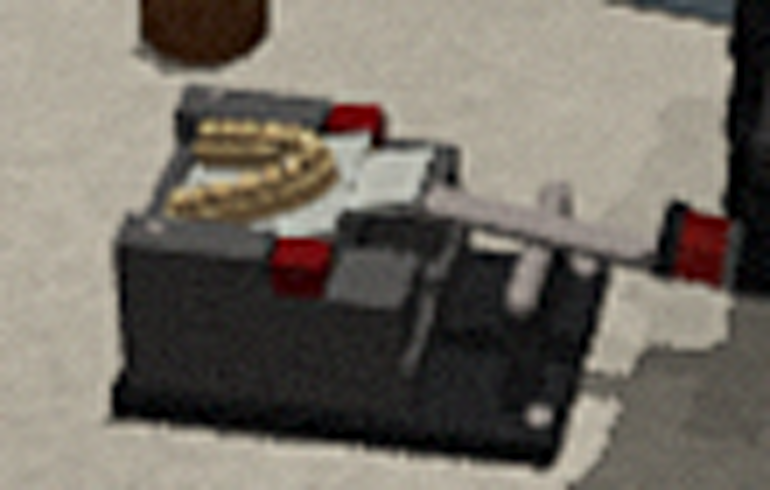

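View pics/c8c.png

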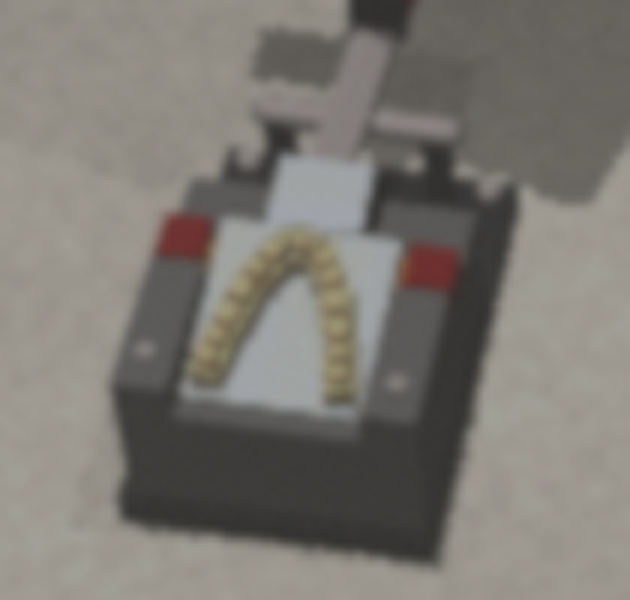

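The plate is tilted up and the brass rollers are almost hidden by it. I'll give it a small extra lift, then unload and check that it stays up.

```bash
python3 -m jog '[[[-0.0025,-0.001,-0.005],[0.01,-0.033,0],0],[[0,0,0],[0,0,0],0]]' 120; python3 look.py w9:wrist;  python3 - <<'E'
from h import *
z=load("w9"); print(world(z,[[295,15],[325,15],[355,15],[285,143],[365,143]]).round(4))
E
python3 -m jog '[[[0.003,0.001,0.006],[-0.01,0.033,0],0],[[0.003,0.001,0.006],[-0.013,0.041,0],0],[[0.003,0.001,0.006],[-0.013,0.041,0],0],[[0,0,0],[0,0,0],0]]' 120;python3 tgt.py 5 46 3 10 46 3; python3 look.py w10:wrist;  python3 - <<'E'
from h import *
z=load("w10"); print(world(z,[[295,20],[325,20],[355,20],[285,143],[365,143]]).round(4))
E
```

```text
clock: 8.62
position: [0.4968, -0.0232, 0.063]
ee_rot: [0.986, 0.153, 0.066, -0.009]
ft_force: [-13.8, -4.1, 11.1]
grip_width: 0.174
8.625 [ 0.4968 -0.0232  0.063 ] [-13.8  -4.1  11.1]
[[ 0.9445  0.3028  0.1278]
 [ 0.3004 -0.9531  0.038 ]
 [ 0.1333  0.0025 -0.9911]]
[[ 0.6005  0.0205  0.0766]
 [ 0.6033  0.0114  0.0768]
 [ 0.6066  0.0024  0.0759]
 [ 0.5633  0.0153  0.0561]
 [ 0.573  -0.0149  0.0554]]
clock: 9.18
position: [0.5042, -0.0202, 0.0797]
ee_rot: [0.988, 0.153, -0.001, -0.0]
ft_force: [-0.9, 0.3, -1.8]
grip_width: 0.172
now tip jig mm [20.8 -0.5 57.1] pitch 0.15 yawerr 0.14 F [-0.9  0.3 -1.8] t 9.175
tip [11.5  0.  54. ] d [-0.0068 -0.0013  0.0069] rv [-0.0267  0.0803 -0.0023]
tip [11.7  0.  49.9] d [0.0033 0.001  0.0061] rv [-0.0262  0.0832  0.    ]
9.175 [ 0.5042 -0.0202  0.0797] [-0.9  0.3 -1.8]
[[ 9.53e-01  3.03e-01 -2.90e-03]
 [ 3.03e-01 -9.53e-01  3.00e-04]
 [-2.70e-03 -1.20e-03 -1.00e+00]]
[[ 0.6086  0.0243  0.0721]
 [ 0.6114  0.0146  0.0731]
 [ 0.6145  0.0051  0.0729]
 [ 0.5663  0.023   0.0127]
 [ 0.5792 -0.0178  0.0127]]
```

View pics/w10.png

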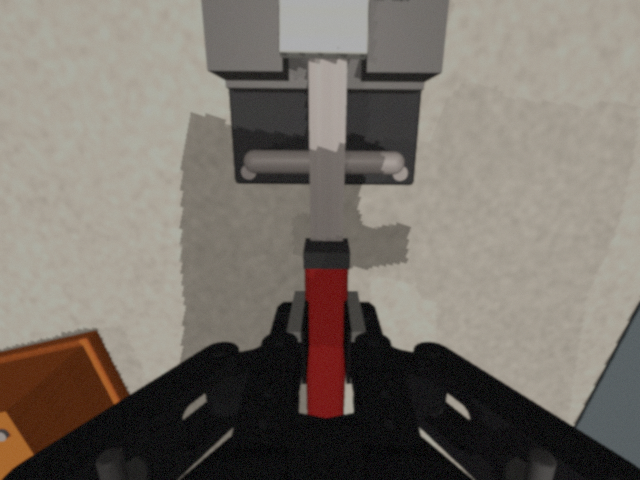

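The unloaded plate stays up: tongue top z ≈ 0.073 m at jig x ≈ 13 mm, as expected for the popped state. I'll check the bar's pitch in the grip before withdrawing.

```bash
python3 - <<'E'
from h import *
from scipy.spatial.transform import Rotation as R
z=load("w10");M=R.from_quat(z['q']).as_matrix()
uv=np.array([[u,v] for v in range(70,235,3) for u in (318,326,334)])
P=(world(z,uv)-z['pos'])@M
P=P[abs(P[:,2]-.02)<.01]
c=np.polyfit(P[:,0],P[:,2],1);print(np.degrees(np.arctan(c[0])),c, c[0]*.1205+c[1])
E
python3 tgt.py
```

```text
-2.0830645428419956 [-0.03637236  0.01836994] 0.013987067036111507
now tip jig mm [20.2 -0.5 56.8] pitch 0.15 yawerr 0.13 F [-0.2  0.1 -1.5] t 9.225
```

```bash
python3 -m jog '[[[-0.006,-0.002,-0.003],[0,0,0],0],[[-0.012,-0.004,0],[0,0,0],0],[[-0.018,-0.006,0],[0,0,0],0],[[0,0,0],[0,0,0],0]]';python3 tgt.py
```

```text
clock: 9.72
position: [0.4629, -0.0339, 0.0746]
ee_rot: [0.988, 0.153, -0.003, -0.001]
ft_force: [-0.3, 0.2, -1.3]
grip_width: 0.173
now tip jig mm [-22.8  -1.2  51.6] pitch 0.32 yawerr 0.07 F [-0.3  0.2 -1.3] t 9.725
```

```bash
python3 -m jog '[[[0,0,0.05],[0,0,0],0],[[0,-0.02,0.04],[0,0.015,0],0],[[0.004,-0.055,0],[0,0.015,-0.05],0],[[0.004,-0.06,0],[0,0,-0.06],0],[[0.004,-0.06,0],[0,0,-0.055],0]]';python3 look.py w11:wrist s11:side c11:scene
python3 - <<'E'
from h import *
a=cv2.resize(load("s11")['p'][195:265,235:345],None,fx=7,fy=7,interpolation=cv2.INTER_CUBIC)[:,:,::-1]
cv2.imwrite("pics/s11c.png",a)
E
```

```text
clock: 10.35
position: [0.4754, -0.2301, 0.1692]
ee_rot: [0.997, 0.073, -0.016, -0.003]
ft_force: [1.5, 0.3, -0.9]
grip_width: 0.173
10.35 [ 0.4754 -0.2301  0.1692] [ 1.5  0.3 -0.9]
[[ 0.9889  0.1453 -0.0318]
 [ 0.1455 -0.9893  0.0038]
 [-0.0309 -0.0084 -0.9995]]
10.4 [ 0.4737 -0.2398  0.1688] [-4.5 -9.4 -0.3]
[[ 9.906e-01  1.331e-01 -3.250e-02]
 [ 1.332e-01 -9.911e-01  2.000e-04]
 [-3.220e-02 -4.600e-03 -9.995e-01]]
10.45 [ 0.4737 -0.2359  0.1684] [-0.9  1.2 -1.2]
[[ 0.9902  0.1357 -0.0333]
 [ 0.1358 -0.9907  0.0022]
 [-0.0327 -0.0067 -0.9994]]
```

View pics/s11c.png

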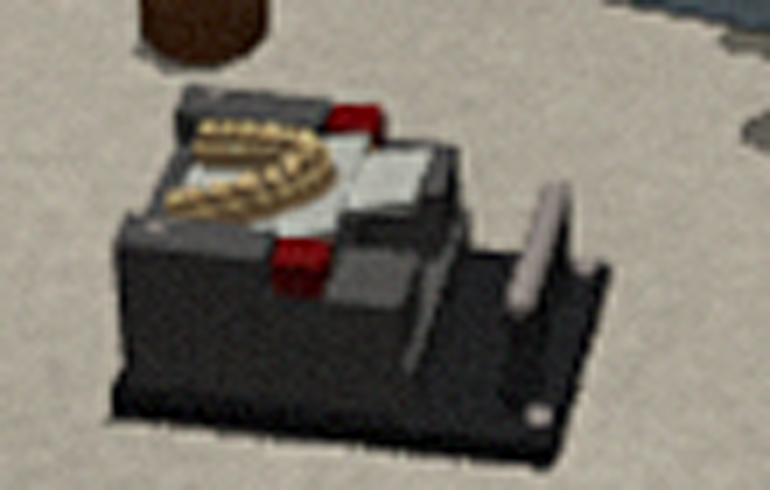

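View pics/w11.png

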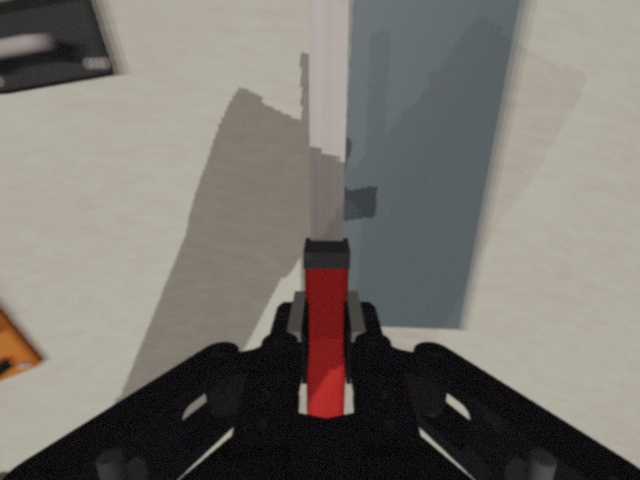

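The popped plate stays up without the bar. The bar is held, with its tip 2° up relative to the tool, which I've now corrected. Next I'll lay it on the mat.

```bash
python3 -m jog '[[[0.02,-0.053,-0.04],[0,0,0],0],[[0,0,-0.05],[0,0,0],0],[[0,0,-0.03],[0,0,0],0],[[0,0,0],[0,0,0],0]]';python3 - <<'E'
from workcell import sensors
from scipy.spatial.transform import Rotation as R
o=sensors.get_obs();print(o['position'],o['ft_force'],R.from_quat(o['ee_rot']).as_matrix().round(4))
E
```

```text
clock: 11.0
position: [0.4941, -0.2754, 0.052]
ee_rot: [0.997, 0.072, -0.015, -0.003]
ft_force: [0.6, 0.4, -1.1]
grip_width: 0.172
[ 0.49406064 -0.27535577  0.0519926 ] [ 0.62370379  0.39498972 -1.10537804] [[ 0.9891  0.1445 -0.0294]
 [ 0.1447 -0.9895  0.0043]
 [-0.0285 -0.0085 -0.9996]]
```

```bash
python3 -m jog '[[[0,-0.014,-0.018],[0,0.007,0],0],[[0,0,-0.004],[0,0,0],0],[[0,0,-0.003],[0,0,0],0],[[0,0,0],[0,0,0],0]]';python3 look.py w12:wrist
python3 - <<'E'
from h import *
from scipy.spatial.transform import Rotation as R
z=load("w12")
print(world(z,[[326,60],[326,110],[326,150],[326,200],[420,200]]).round(4))
E
```

```text
clock: 11.5
position: [0.4977, -0.2873, 0.032]
ee_rot: [0.997, 0.074, -0.015, -0.002]
ft_force: [0.6, -1.1, -1.5]
grip_width: 0.174
11.5 [ 0.4977 -0.2873  0.032 ] [ 0.6 -1.1 -1.5]
[[ 0.9885  0.1482 -0.0301]
 [ 0.1484 -0.9889  0.0027]
 [-0.0294 -0.0071 -0.9995]]
[[ 0.5982 -0.2717  0.0152]
 [ 0.5816 -0.2742  0.0141]
 [ 0.5671 -0.2764  0.0149]
 [ 0.5472 -0.2794  0.014 ]
 [ 0.5515 -0.3205  0.005 ]]
```

```bash
python3 -m jog '[[[0,0,-0.005],[0,0.003,0],0],[[0,0,-0.002],[0,0,0],0],[[0,0,0],[0,0,0],0]]'
```

```text
clock: 11.92
position: [0.4985, -0.287, 0.0262]
ee_rot: [0.997, 0.075, -0.016, -0.002]
ft_force: [-0.4, -0.5, -0.0]
grip_width: 0.173
```

```bash
python3 -m jog '[[[0,0,-0.001],[0,0,0],0],[[0,0,0],[0,0,0],20],[[0,0,0],[0,0,0],40],[[0,0,0],[0,0,0],70],[[0,0,0],[0,0,0],70]]'; python3 -m jog '[[[0,0,0.03],[0,0.03,0],70],[[0,0,0.05],[0,0,0],70],[[0,0,0.05],[0,0,0],100],[[0,0,0.02],[0,0,0],100],[[0,0,0],[0,0,0],100]]'; python3 look.py w13:wrist s13:side
```

```text
clock: 12.55
position: [0.4987, -0.2871, 0.026]
ee_rot: [0.997, 0.075, -0.016, -0.002]
ft_force: [0.5, 0.8, 0.0]
grip_width: 0.7
clock: 13.18
position: [0.4976, -0.2865, 0.1795]
ee_rot: [0.997, 0.075, -0.032, -0.004]
ft_force: [-1.0, -0.2, -0.2]
grip_width: 0.997
13.175 [ 0.4976 -0.2865  0.1795] [-1.  -0.2 -0.2]
[[ 0.9868  0.1485 -0.0639]
 [ 0.149  -0.9888  0.0026]
 [-0.0628 -0.012  -0.998 ]]
13.225 [ 0.4972 -0.2863  0.1785] [-0.3 -0.6 -1.2]
[[ 0.9868  0.1485 -0.0652]
 [ 0.1491 -0.9888  0.0033]
 [-0.064  -0.013  -0.9979]]
```

View pics/w13.png

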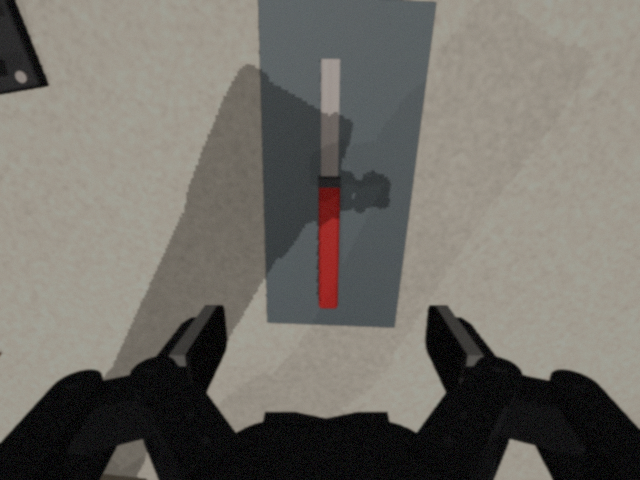

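View pics/s13.png

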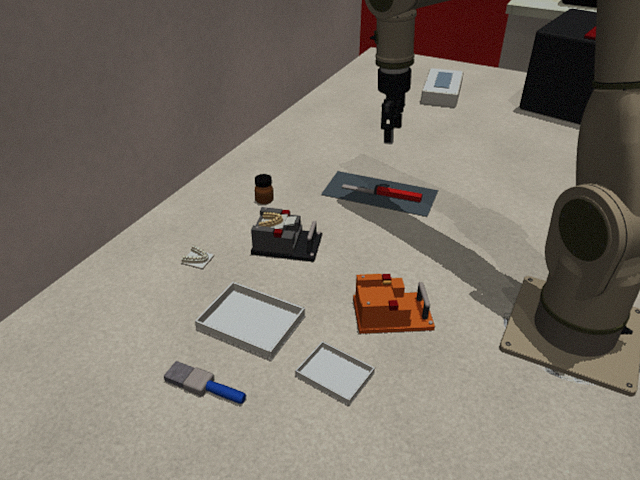

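The bar lies on the mat (tip (330,60), handle end (328,307) in the wrist view) and the plate is still up. Next I'll move over the jig for a measuring look at the tongue, with the fingers at the planned opening.

```bash
python3 -m jog '[[[0.005,0.055,0.02],[0,-0.02,0.04],45],[[0.007,0.055,0],[0,-0.02,0.04],45],[[0.007,0.055,0],[0,-0.02,0.04],45],[[0.007,0.055,0],[0,0,0.04],45],[[0.007,0.055,0],[0,0,0],45]]'; python3 -m jog '[[[0,0,0],[0,0,0],45],[[0,0,0],[0,0,0],45]]'; python3 look.py w14:wrist
```

```text
clock: 13.9
position: [0.5254, -0.008, 0.1893]
ee_rot: [0.988, 0.152, -0.008, -0.002]
ft_force: [0.5, -0.1, 0.2]
grip_width: 0.451
clock: 14.15
position: [0.5241, -0.0034, 0.1866]
ee_rot: [0.988, 0.156, -0.01, -0.003]
ft_force: [-0.2, -0.1, -0.9]
grip_width: 0.451
14.15 [ 0.5241 -0.0034  0.1866] [-0.2 -0.1 -0.9]
[[ 0.9513  0.3077 -0.02  ]
 [ 0.3078 -0.9514  0.0036]
 [-0.018  -0.0096 -0.9998]]
```

View pics/w14.png

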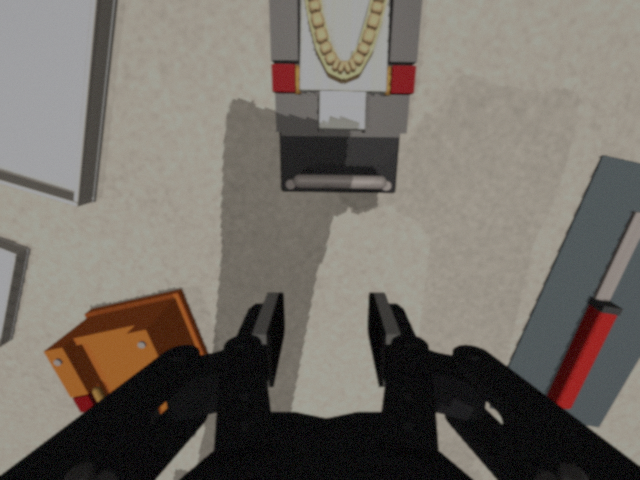

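Run:
```python
from h import *
from scipy.spatial.transform import Rotation as R
z=load("w14");M=R.from_quat(z['q']).as_matrix()
J=R.from_euler('z',17.5,degrees=True);O=np.array([.599,.0105,0])
j=lambda P:J.inv().apply(P-O)*1e3
def reg(x0,x1,y0,y1):
    uv=np.array([[u,v] for v in range(y0,y1) for u in range(x0,x1)]);return j(world(z,uv))
P=reg(322,363,95,126);A=np.c_[P[:,0],P[:,1],np.ones(len(P))];c,res,_,_=np.linalg.lstsq(A,P[:,2],rcond=None)
print("tongue plane z=",c, "std",np.std(A@c-P[:,2]))
for n,r in(("wallL",(282,312,102,128)),("wallR",(375,402,102,128))):
    P=reg(*r);print(n,np.median(P,0))
for uv in [(319,130),(366,130),(319,91),(366,91)]: print(uv,j(plane(z,uv,.074 if uv[1]>100 else .0685)).round(1))
for uv in [(277,136),(406,137)]: print("wall",j(plane(z,uv,.055)).round(1))
print("redfront",[j(plane(z,uv,.067)).round(1) for uv in [(273,92),(414,93)]])
T=lambda uv:((world(z,uv)-z['pos'])@M*1e3).round(1)
print("tips",T([[265,296],[272,298],[279,298],[274,310],[270,330],[374,298],[381,298],[388,300],[380,315],[384,340]]))
cv2.imwrite("pics/w14c.png",cv2.resize(z['p'][280:400,230:430],None,fx=4,fy=4)[:,:,::-1])
```

```text
tongue plane z= [-4.57441518e-01  7.92732626e-02  7.96263916e+01] std 11.304921117124193
wallL [11.91746952 31.8348015  55.80770016]
wallR [ 12.33209888 -31.39840957  55.79646648]
(319, 130) [[ 2.1 15.9 74. ]]
(366, 130) [[  2.3 -14.8  74. ]]
(319, 91) [[26.  16.1 68.5]]
(366, 91) [[ 26.2 -14.3  68.5]]
wall [[-2.2 46.2 55. ]]
wall [[ -2.2 -45.2  55. ]]
redfront [array([[25.4, 46.1, 67. ]]), array([[ 25.3, -45.6,  67. ]])]
tips [[-76.8 -61.5 187.2]
 [ 10.9 -23.2   6.5]
 [ 10.4 -20.4   7.4]
 [ 10.3 -21.   -2.8]
 [ 11.5 -20.  -19.4]
 [ 10.7  19.8   6.8]
 [ 10.6  22.8   7. ]
 [-81.3  61.9 187.6]
 [ 11.   20.1  -8. ]
 [  9.1  19.5 -22. ]]
```

View pics/w14c.png

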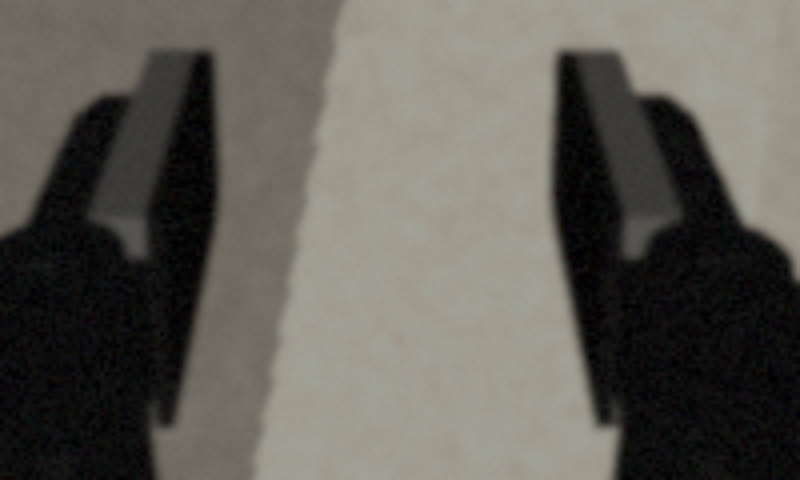

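Run:
```python
from h import *
from scipy.spatial.transform import Rotation as R
J=R.from_euler('z',17.5,degrees=True);O=np.array([.599,.0105,0])
def tipz(n,uv):
    z=load(n);M=R.from_quat(z['q']).as_matrix()
    K=z['intrinsics'];V=z['view'];o=(-V[:3,:3].T@V[:3,3]-z['pos'])@M
    r=(np.array([(uv[0]-K[0,2])/K[0,0],(uv[1]-K[1,2])/K[1,1],1])@V[:3,:3])@M
    return ((o+r*(.011-o[0])/r[0])*1e3).round(1)
print("45%",tipz("w14",(282,292.5)),tipz("w14",(370,292.5)))
print("100%",tipz("w13",(222,306)),tipz("w13",(430,306)))
print("19%",tipz("w2",(303,292)),tipz("w2",(348,292)))
z=load("w14")
uv=np.array([[u,v] for v in range(96,126) for u in range(324,361)])
P=J.inv().apply(world(z,uv)-O)*1e3;P=P[(P[:,2]>62)&(P[:,2]<82)]
c=np.polyfit(P[:,0],P[:,2],1);print(c,np.std(np.polyval(c,P[:,0])-P[:,2]),np.polyfit(P[:,1],P[:,2]-np.polyval(c,P[:,0]),1))
P=J.inv().apply(world(z,np.array([[345,v] for v in range(86,134,3)]))-O)*1e3;print(P[:,[0,2]].round(1).tolist())
```

```text
45% [ 11.  -19.6  11.6] [11.  18.7 11.6]
100% [ 11. -42.  -1.] [11.  41.2 -1. ]
19% [ 11.  -10.4  11.9] [11.   9.3 11.9]
[-0.24001805 76.04265507] 0.6892901569174771 [ 0.00536272 -0.00582902]
[[28.9, 69.9], [27.2, 69.7], [25.4, 69.5], [23.6, 70.2], [21.7, 71.2], [20.0, 70.5], [18.2, 70.9], [16.2, 72.9], [14.5, 72.6], [12.6, 73.8], [10.8, 73.2], [9.0, 73.3], [7.1, 73.3], [5.3, 75.4], [3.4, 75.7], [1.4, 30.7]]
```

I read the fingertips about 12 mm ahead of the TCP at 20–45 % opening, while the spec says 19 mm. That matters for the floor placement, so I'll settle it with a gentle touch on the empty bench at about (0.50, -0.13).

```bash
python3 -m jog '[[[-0.01,-0.06,0],[0,-0.018,0],40],[[-0.01,-0.06,-0.04],[0,0,0],40],[[0,0,-0.06],[0,0,0],40],[[0,0,-0.045],[0,0,0],40],[[0,0,0],[0,0,0],40]]'
```

```text
clock: 14.82
position: [0.5019, -0.1274, 0.0419]
ee_rot: [0.989, 0.15, -0.001, -0.001]
ft_force: [-0.1, 0.6, 0.2]
grip_width: 0.403
```

```bash
python3 -m jog '[[[0,0,-0.007],[0,0,0],40],[[0,0,-0.003],[0,0,0],40],[[0,0,0],[0,0,0],40]]'
```

```text
clock: 15.2
position: [0.5044, -0.1286, 0.0353]
ee_rot: [0.989, 0.15, 0.002, 0.0]
ft_force: [0.6, 0.4, -0.3]
grip_width: 0.402
```

```bash
for i in 1; do python3 -m jog '[[[0,0,-0.007],[0,0,0],40],[[0,0,-0.004],[0,0,0],40]]'; python3 -m jog '[[[0,0,-0.003],[0,0,0],40]]'; done
```

```text
clock: 15.45
position: [0.5054, -0.1287, 0.0252]
ee_rot: [0.989, 0.15, 0.003, 0.001]
ft_force: [-0.3, -0.2, 0.2]
grip_width: 0.401
clock: 15.58
position: [0.5055, -0.1286, 0.022]
ee_rot: [0.989, 0.15, 0.003, 0.001]
ft_force: [-0.7, 0.0, -0.1]
grip_width: 0.396
```

```bash
python3 -m jog '[[[0,0,-0.003],[0,0,0],40]]';python3 -m jog '[[[0,0,-0.003],[0,0,0],40]]'
```

```text
clock: 15.7
position: [0.5054, -0.1285, 0.0187]
ee_rot: [0.989, 0.15, 0.003, 0.001]
ft_force: [-0.1, -0.2, 0.2]
grip_width: 0.403
clock: 15.82
position: [0.5056, -0.1286, 0.018]
ee_rot: [0.989, 0.15, 0.002, 0.001]
ft_force: [-25.2, 5.3, 67.3]
grip_width: 0.397
```

Contact is at TCP z ≈ 0.018 m, so the tips really are about 18 mm ahead and the spec is right. The touch spiked to 67 N, which is under the 120 N limit. Backing off.

```bash
python3 -m jog '[[[0,0,0.02],[0,0,0],40],[[0,0,0.05],[0,0,0],40],[[0,0.02,0.04],[0,0,0],40]]'
cat > tg2.py <<'E'
import sys,numpy as np
from workcell import sensors
from scipy.spatial.transform import Rotation as R
J=R.from_euler('z',17.5,degrees=True);O=np.array([.599,.0105,0])
# args: pitch(deg), pad centre jig x,y,z mm (tcp)
o=sensors.get_obs();x,q=o['position'],R.from_quat(o['ee_rot'])
m=(J.inv()*q).as_matrix()
print("tcp jig",(J.inv().apply(x-O)*1e3).round(1),"pitch",np.degrees(np.arctan2(-m[2,0],m[0,0])).round(2),"yaw",np.degrees(np.arctan2(m[1,0],m[0,0])).round(2),"roll z_y",m[2,1].round(4),"F",o['ft_force'].round(1))
a=list(map(float,sys.argv[1:]))
for i in range(0,len(a),4):
    p=np.radians(a[i]);d=np.array([np.cos(p),0,-np.sin(p)]);n=np.array([np.sin(p),0,np.cos(p)])
    Q=J*R.from_matrix(np.c_[d,[0,-1,0],-n]);P=O+J.apply(np.array(a[i+1:i+4])/1e3)
    print("d",(P-x).round(4),"rv",(Q*q.inv()).as_rotvec().round(4));x,q=P,Q
E
python3 tg2.py
```

```text
clock: 16.2
position: [0.5034, -0.1091, 0.1283]
ee_rot: [0.989, 0.149, -0.0, -0.0]
ft_force: [1.3, -0.7, -0.3]
grip_width: 0.396
tcp jig [-127.1  -85.3  128.3] pitch 0.03 yaw -0.36 roll z_y -0.0001 F [ 1.3 -0.7 -0.3]
```

```bash
python3 tg2.py 13.3 25 0.5 135 13.3 13.3 0.5 84.4
```

```text
tcp jig [-127.1  -85.3  128.3] pitch 0.03 yaw -0.36 roll z_y -0.0001 F [ 1.3 -0.7 -0.3]
d [0.1192 0.1276 0.0067] rv [-0.0691  0.2211  0.0062]
d [-0.0112 -0.0035 -0.0506] rv [0. 0. 0.]
```

```bash
python3 -m jog '[[[0.01,0.03,0.02],[-0.02,0.06,0.002],45],[[0.036,0.036,0],[-0.025,0.08,0.002],45],[[0.036,0.036,0],[-0.025,0.08,0.002],45],[[0.033,0.02,0],[0,0,0],45],[[0,0,0],[0,0,0],45]]'; python3 tg2.py 13.3 25 0.5 135 13.3 13.3 0.5 84.4
```

```text
clock: 16.82
position: [0.6226, 0.0165, 0.152]
ee_rot: [0.982, 0.149, -0.115, 0.021]
ft_force: [-1.3, -0.5, -1.0]
grip_width: 0.453
tcp jig [ 24.4  -1.3 152. ] pitch 13.37 yaw -0.25 roll z_y 0.0075 F [-1.3 -0.5 -1. ]
d [ 0.0001  0.002  -0.017 ] rv [0.0075 0.001  0.0027]
d [-0.0112 -0.0035 -0.0506] rv [0. 0. 0.]
```

```bash
python3 -m jog '[[[-0.003,0.001,-0.03],[0.007,0.001,0.003],45],[[-0.004,-0.001,-0.015],[0,0,0],45],[[0,0,0],[0,0,0],45]]'; python3 tg2.py 13.3 18 0.5 100 13.3 13.3 0.5 84.4; python3 look.py w15:wrist s15:side c15:scene
python3 - <<'E'
from h import *
cv2.imwrite("pics/s15c.png",cv2.resize(load("s15")['p'][165:265,225:345],None,fx=6,fy=6,interpolation=cv2.INTER_CUBIC)[:,:,::-1])
E
```

```text
clock: 17.2
position: [0.6146, 0.0152, 0.1057]
ee_rot: [0.982, 0.151, -0.115, 0.018]
ft_force: [0.3, 0.3, 0.7]
grip_width: 0.452
tcp jig [ 16.3  -0.2 105.7] pitch 13.35 yaw -0.04 roll z_y 0.0012 F [0.3 0.3 0.7]
d [ 0.0014  0.0012 -0.0057] rv [ 0.0014 -0.0005  0.0005]
d [-0.0045 -0.0014 -0.0156] rv [0. 0. 0.]
17.2 [0.6146 0.0152 0.1057] [0.3 0.3 0.7]
[[ 0.9281  0.3003 -0.22  ]
 [ 0.2919 -0.9539 -0.0704]
 [-0.2309  0.0012 -0.973 ]]
17.25 [0.6151 0.0153 0.1064] [0.2 0.8 0.1]
[[ 0.9284  0.3002 -0.2189]
 [ 0.2919 -0.9539 -0.0703]
 [-0.2299  0.0014 -0.9732]]
17.3 [0.6156 0.0155 0.1071] [-0.2  0.1  0.1]
[[ 0.9287  0.3002 -0.2177]
 [ 0.2919 -0.9539 -0.0701]
 [-0.2287  0.0015 -0.9735]]
```

View pics/w15.png

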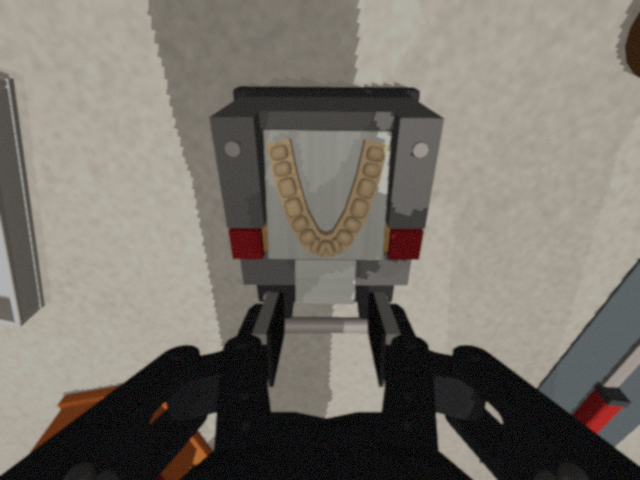

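View pics/s15c.png

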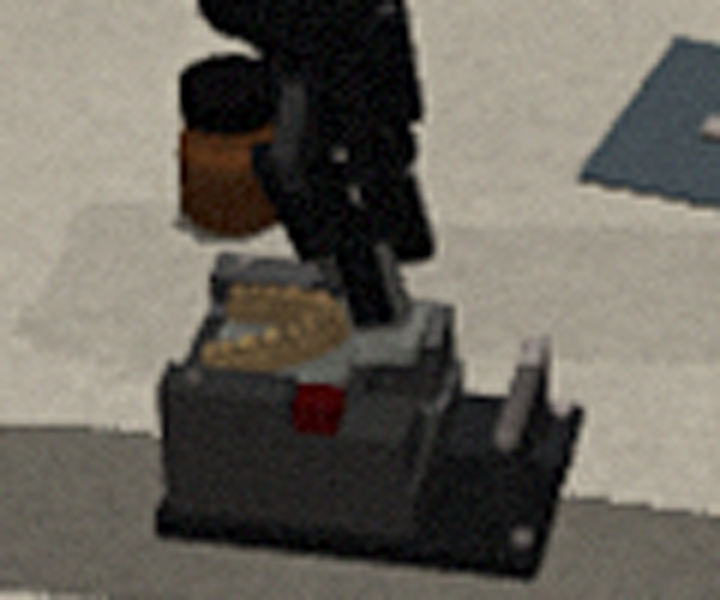

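The tongue (u=295 to 357, end v≈303) is centred between the pads (u=284 to 370), and the arch is clear. I'll check the tongue's place in the tool frame.

```bash
python3 - <<'E'
from h import *
from scipy.spatial.transform import Rotation as R
z=load("w15");M=R.from_quat(z['q']).as_matrix()
uv=np.array([[u,v] for v in range(266,300) for u in range(302,350,2)])
P=(world(z,uv)-z['pos'])@M*1e3;P=P[abs(P[:,2]-np.median(P[:,2]))<4]
c=np.polyfit(P[:,0],P[:,2],1);print("slope",c,"x rng",P[:,0].min(),P[:,0].max(),np.std(P[:,2]))
print(((world(z,[[326,261],[326,302],[326,250],[326,297]])-z['pos'])@M*1e3).round(1))
E
python3 tg2.py 13.3 13.3 0.5 84.4
```

```text
slope [-4.49249164e-03  3.26112364e+01] x rng -3.646936235664708 15.38925199858788 0.5866931898458846
[[17.9 -0.4 31.9]
 [-4.8 -0.4 33.3]
 [27.8 -0.4 19.2]
 [-1.9 -0.4 33. ]]
tcp jig [ 1.770e+01 -1.000e-01  1.074e+02] pitch 13.18 yaw -0.04 roll z_y 0.0016 F [-0.3 -0.2  0. ]
d [-0.0044 -0.0008 -0.023 ] rv [0.0008 0.0025 0.0004]
```

```bash
python3 -m jog '[[[-0.003,-0.0005,-0.013],[0.001,0.002,0],45],[[-0.001,-0.0003,-0.006],[0,0,0],45],[[0,0,0],[0,0,0],45]]'; python3 tg2.py 13.3 13.5 0.5 85.2
```

```text
clock: 17.73
position: [0.6122, 0.0147, 0.0884]
ee_rot: [0.982, 0.151, -0.113, 0.018]
ft_force: [0.4, -0.1, 0.3]
grip_width: 0.449
tcp jig [13.9  0.  88.4] pitch 13.16 yaw -0.05 roll z_y 0.0007 F [ 0.4 -0.1  0.3]
d [-0.0005  0.0003 -0.0032] rv [-0.0001  0.0025  0.0008]
```

```bash
python3 -m jog '[[[-0.0005,0.0003,-0.003],[0,0.002,0.001],45],[[0,0,0],[0,0,0],45]]'; python3 tg2.py 13.3 13.5 0.5 85.2; python3 look.py w16:wrist
python3 - <<'E'
from h import *
from scipy.spatial.transform import Rotation as R
z=load("w16");M=R.from_quat(z['q']).as_matrix()
uv=np.array([[u,v] for v in range(300,330) for u in range(306,346,2)])
P=(world(z,uv)-z['pos'])@M*1e3;print(np.median(P,0))
E
```

```text
clock: 17.98
position: [0.6118, 0.0151, 0.0854]
ee_rot: [0.982, 0.151, -0.114, 0.018]
ft_force: [0.0, 0.0, 0.6]
grip_width: 0.454
tcp jig [13.6  0.5 85.4] pitch 13.27 yaw 0.02 roll z_y 0.0001 F [0.  0.  0.6]
d [-0.0001 -0.     -0.0002] rv [-0.0001  0.0005 -0.0003]
17.975 [0.6118 0.0151 0.0854] [0.  0.  0.6]
[[ 9.282e-01  3.010e-01 -2.189e-01]
 [ 2.930e-01 -9.536e-01 -6.920e-02]
 [-2.295e-01  1.000e-04 -9.733e-01]]
[-0.17344542 -0.88796845 12.2345882 ]
```

View pics/w16.png

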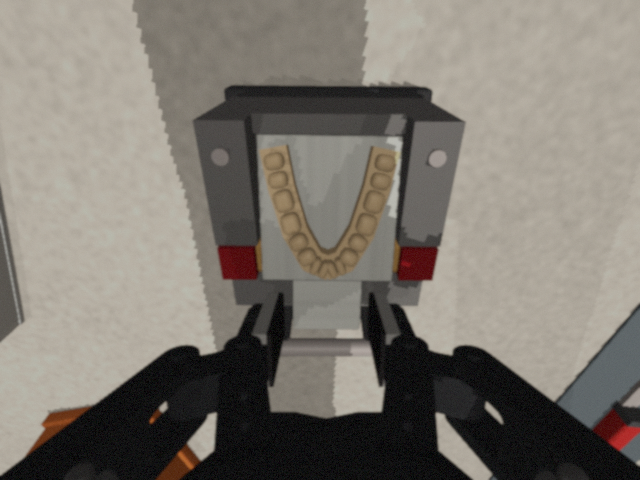

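Tongue top is at tool z ≈ 12 mm, underside ≈ 17 mm, tips at ≈ 18 mm. Closing now; it should stop near 0.35.

```bash
python3 -m jog '[[[0,0,0],[0,0,0],36],[[0,0,0],[0,0,0],30],[[0,0,0],[0,0,0],20],[[0,0,0],[0,0,0],10],[[0,0,0],[0,0,0],0]]' 80; python3 tg2.py
```

```text
clock: 18.65
position: [0.6125, 0.0152, 0.0862]
ee_rot: [0.982, 0.151, -0.113, 0.018]
ft_force: [0.8, -0.1, 0.1]
grip_width: 0.311
tcp jig [14.3  0.4 86.2] pitch 13.16 yaw 0.01 roll z_y 0.0004 F [ 0.8 -0.1  0.1]
```

Stopped at 0.31, on the tongue. Lifting a little, then looking.

```bash
python3 -m jog '[[[0,0,0.006],[0,0,0],0],[[0,0,0.01],[0,0,0],0],[[0,0,0.015],[0,0,0],0],[[0,0,0.02],[0,0,0],0],[[0,0,0],[0,0,0],0]]' 100; python3 look.py w17:wrist s17:side;  python3 - <<'E'
from h import *
cv2.imwrite("pics/s17c.png",cv2.resize(load("s17")['p'][165:265,225:345],None,fx=6,fy=6,interpolation=cv2.INTER_CUBIC)[:,:,::-1])
E
```

```text
clock: 19.27
position: [0.6125, 0.0153, 0.1416]
ee_rot: [0.982, 0.151, -0.113, 0.018]
ft_force: [0.3, -0.7, -0.6]
grip_width: 0.297
19.275 [0.6125 0.0153 0.1416] [ 0.3 -0.7 -0.6]
[[ 9.287e-01  3.011e-01 -2.166e-01]
 [ 2.931e-01 -9.536e-01 -6.890e-02]
 [-2.273e-01  5.000e-04 -9.738e-01]]
19.325 [0.612  0.0152 0.1405] [-0.   0.  -1.2]
[[ 9.283e-01  3.012e-01 -2.181e-01]
 [ 2.932e-01 -9.536e-01 -6.900e-02]
 [-2.287e-01  1.000e-04 -9.735e-01]]
```

View pics/w17.png

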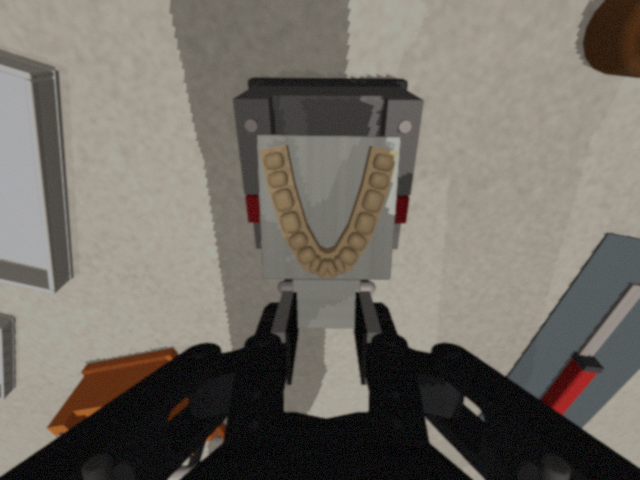

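View pics/s17c.png

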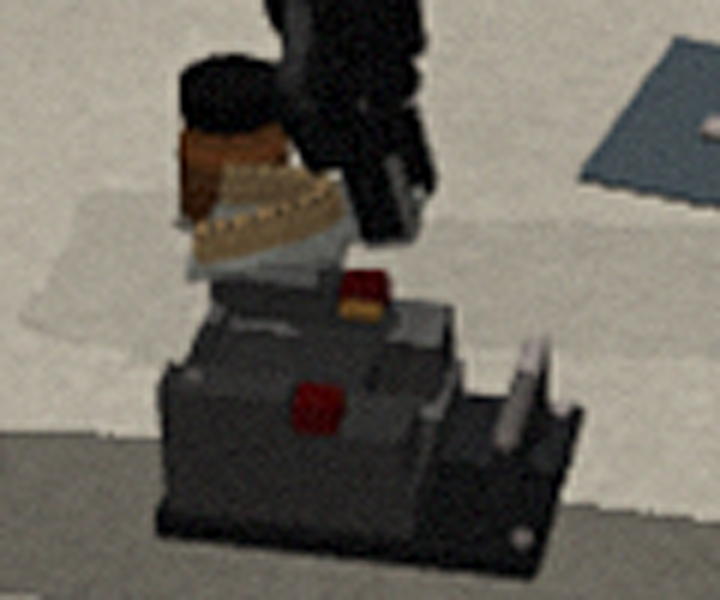

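The plate is out, with the arch up and held by the tongue. The fingers (v≥280) are clear of the arch (v≤278). Now I'll raise it, level it, turn it and carry it to the tray.

```bash
python3 -m jog '[[[-0.01,0,0.04],[0.03,-0.08,0],0],[[-0.015,0.035,0.01],[0.03,-0.08,-0.05],0],[[-0.015,0.05,0],[0.01,-0.05,-0.1],0],[[-0.015,0.055,0],[0,0,-0.1],0],[[-0.015,0.055,0],[0,0,-0.08],0]]' 100; python3 look.py w18:wrist
```

```text
clock: 20.0
position: [0.539, 0.2081, 0.1855]
ee_rot: [1.0, -0.022, -0.005, -0.006]
ft_force: [0.9, 0.4, -1.8]
grip_width: 0.298
20.0 [0.539  0.2081 0.1855] [ 0.9  0.4 -1.8]
[[ 0.999  -0.0432 -0.0098]
 [-0.0431 -0.999   0.0124]
 [-0.0104 -0.012  -0.9999]]
```

View pics/w18.png

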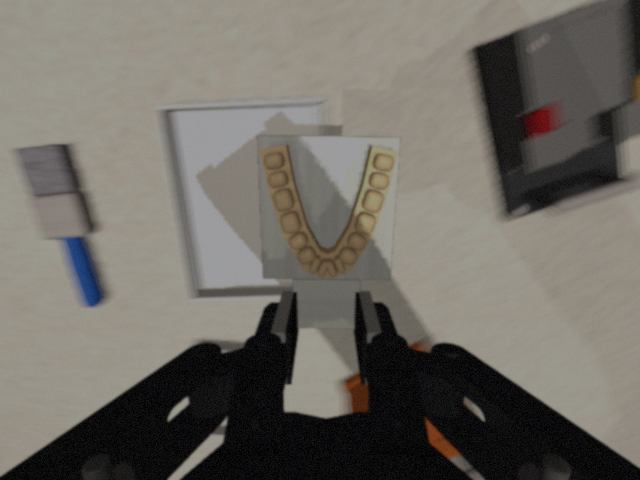

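```bash
python3 -m jog '[[[-0.002,0.045,-0.02],[0.01,-0.01,0],0],[[0,0.018,-0.03],[0,0,0],0],[[0,0,-0.02],[0,0,0],0],[[0,0,0],[0,0,0],0],[[0,0,0],[0,0,0],0]]' 100; python3 look.py w19:wrist
python3 - <<'E'
from h import *
from scipy.spatial.transform import Rotation as R
z=load("w19");M=R.from_quat(z['q']).as_matrix()
uv=np.array([[u,v] for v in range(150,325,3) for u in range(300,356,3) if not(225<v<282)])
P=world(z,uv);A=np.c_[P[:,:2],np.ones(len(P))]
for _ in range(3):
    c=np.linalg.lstsq(A,P[:,2],rcond=None)[0];r=A@c-P[:,2];k=abs(r)<max(.002,2*np.std(r));A=A[k];P=P[k]
print(c,np.std(r[k]),len(P))
E
```

```text
clock: 20.68
position: [0.5305, 0.2841, 0.1125]
ee_rot: [1.0, -0.016, -0.002, -0.013]
ft_force: [0.4, 0.3, -1.2]
grip_width: 0.299
20.675 [0.5305 0.2841 0.1125] [ 0.4  0.3 -1.2]
[[ 0.9995 -0.0324 -0.0042]
 [-0.0323 -0.9991  0.0266]
 [-0.005  -0.0265 -0.9996]]
[-0.02313393  0.03310014  0.10208885] 0.0006000767496498682 746
```

View pics/w19.png

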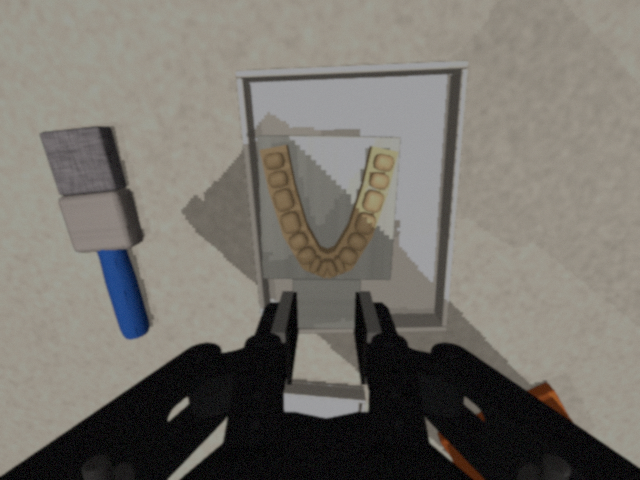

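Run:
```python
from h import *
z=load("w19")
for uv in [(238,72),(467,64),(448,328),(250,135),(453,250)]: print(uv,plane(z,uv,.025).round(4))
print("plate far corners",plane(z,[[258,137],[400,138]],.098).round(4),"tongue end",plane(z,[326,328],.1).round(4))
```

```text
(238, 72) [[0.6419 0.3325 0.025 ]]
(467, 64) [[0.6412 0.2055 0.025 ]]
(448, 328) [[0.4758 0.2035 0.025 ]]
(250, 135) [[0.608  0.3291 0.025 ]]
(453, 250) [[0.5332 0.2046 0.025 ]]
plate far corners [[0.6067 0.3086 0.098 ]
 [0.6046 0.2539 0.098 ]] tongue end [[0.5232 0.2849 0.1   ]]
```

```bash
python3 -m jog '[[[-0.003,-0.012,-0.02],[-0.033,-0.023,0],0],[[0,0,-0.02],[0,0,0],0],[[0,0,0],[0,0,0],0],[[0,0,0],[0,0,0],0]]' 100; python3 look.py w20:wrist
cat > lev.py <<'E'
import sys
from h import *
z=load(sys.argv[1])
uv=np.array([[u,v] for v in range(150,325,3) for u in range(300,356,3) if not(225<v<282)])
P=world(z,uv);A=np.c_[P[:,:2],np.ones(len(P))]
for _ in range(3):
    c=np.linalg.lstsq(A,P[:,2],rcond=None)[0];r=A@c-P[:,2];k=abs(r)<max(.002,2*np.std(r));A=A[k];P=P[k]
p=z['pos'];print("slopes",c[:2].round(4),"rv to level",(c[1]*-1).round(4),(c[0]).round(4),"z top at tcp",(c@[p[0],p[1],1]).round(4),"at +47mm",(c@[p[0]+.047,p[1],1]).round(4))
E
python3 lev.py w20
```

```text
clock: 21.22
position: [0.5299, 0.2716, 0.0743]
ee_rot: [1.0, -0.017, 0.012, 0.002]
ft_force: [-0.3, 0.4, -0.9]
grip_width: 0.299
21.225 [0.5299 0.2716 0.0743] [-0.3  0.4 -0.9]
[[ 0.9991 -0.0349  0.023 ]
 [-0.0348 -0.9994 -0.0044]
 [ 0.0232  0.0036 -0.9997]]
slopes [ 0.0043 -0.0028] rv to level 0.0028 0.0043 z top at tcp 0.0611 at +47mm 0.0613
```

View pics/w20.png

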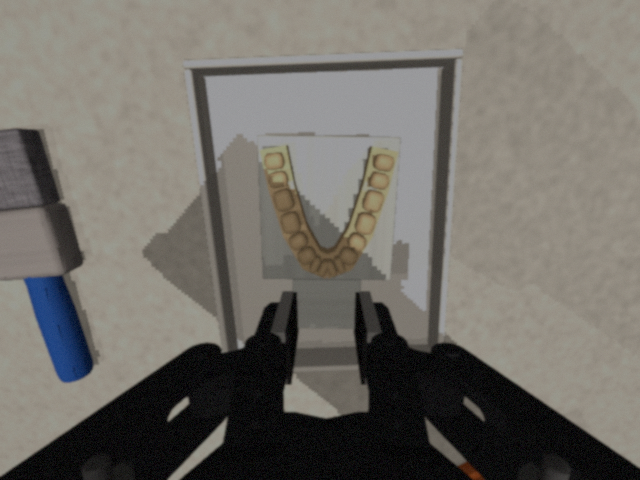

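The plate is level and sits inside the tray outline (u=190 to 460). Lowering.

```bash
python3 -m jog '[[[0,0,-0.02],[0,0,0],0],[[0,0,-0.014],[0,0,0],0],[[0,0,-0.006],[0,0,0],0],[[0,0,0],[0,0,0],0]]'; python3 look.py w21:wrist; python3 lev.py w21
```

```text
clock: 21.78
position: [0.53, 0.2716, 0.0314]
ee_rot: [1.0, -0.018, 0.011, 0.002]
ft_force: [0.4, -0.6, -1.1]
grip_width: 0.3
21.775 [0.53   0.2716 0.0314] [ 0.4 -0.6 -1.1]
[[ 0.9991 -0.0351  0.0226]
 [-0.035  -0.9994 -0.0041]
 [ 0.0227  0.0033 -0.9997]]
slopes [0.0048 0.0048] rv to level -0.0048 0.0048 z top at tcp 0.0182 at +47mm 0.0184
```

```bash
python3 -m jog '[[[0,0,-0.005],[0,0,0],0],[[0,0,0],[0,0,0],0]]'; python3 -m jog '[[[0,0,-0.0015],[0,0,0],0],[[0,0,0],[0,0,0],0]]';  python3 -m jog '[[[0,0,-0.001],[0,0,0],0]]'
```

```text
clock: 22.08
position: [0.5305, 0.272, 0.027]
ee_rot: [1.0, -0.018, 0.012, 0.002]
ft_force: [-0.2, -0.5, -1.5]
grip_width: 0.3
clock: 22.32
position: [0.5307, 0.2721, 0.0258]
ee_rot: [1.0, -0.018, 0.012, 0.001]
ft_force: [0.4, -0.1, -1.9]
grip_width: 0.302
clock: 22.45
position: [0.5309, 0.2722, 0.025]
ee_rot: [1.0, -0.018, 0.013, 0.001]
ft_force: [0.2, 0.1, -1.4]
grip_width: 0.301
```

```bash
python3 -m jog '[[[0,0,-0.001],[0,0,0],0]]'; python3 -m jog '[[[0,0,-0.001],[0,0,0],0]]';python3 -m jog '[[[0,0,-0.001],[0,0,0],0]]'; python3 look.py w22:wrist s22:side; python3 lev.py w22
```

```text
clock: 22.58
position: [0.5309, 0.2722, 0.024]
ee_rot: [1.0, -0.018, 0.013, 0.001]
ft_force: [-0.5, 0.2, -2.4]
grip_width: 0.298
clock: 22.7
position: [0.531, 0.2722, 0.0234]
ee_rot: [1.0, -0.018, 0.013, 0.001]
ft_force: [-4.5, -2.9, 11.1]
grip_width: 0.299
clock: 22.82
position: [0.531, 0.2723, 0.0233]
ee_rot: [1.0, -0.018, 0.013, 0.002]
ft_force: [-6.9, -5.0, 15.5]
grip_width: 0.296
22.825 [0.531  0.2723 0.0233] [-6.9 -5.  15.5]
[[ 0.9991 -0.0353  0.0254]
 [-0.0352 -0.9994 -0.0037]
 [ 0.0255  0.0028 -0.9997]]
22.875 [0.531  0.2723 0.0233] [-4.8 -3.1  9.8]
[[ 0.9991 -0.0353  0.0254]
 [-0.0352 -0.9994 -0.0037]
 [ 0.0255  0.0028 -0.9997]]
slopes [0.0068 0.0051] rv to level -0.0051 0.0068 z top at tcp 0.0101 at +47mm 0.0104
```

On the floor: contact force is 10–15 N and the plate top is z ≈ 0.010 m. Releasing, then going straight up.

```bash
python3 -m jog '[[[0,0,0.0003],[0,0,0],33],[[0,0,0],[0,0,0],38],[[0,0,0],[0,0,0],45],[[0,0,0],[0,0,0],45],[[0,0,0],[0,0,0],45]]'; python3 -m jog '[[[0,0,0.01],[0,0,0],45],[[0,0,0.03],[0,0,0],45],[[0,0,0.05],[0,0,0],45],[[0,0,0.05],[0,0,0],45],[[-0.02,0,0.02],[0,0,0],45]]'; python3 -m jog '[[[0,0,0],[0,0,0],45],[[0,0,0],[0,0,0],45]]'; python3 look.py w23:wrist s23:side c23:scene
```

```text
clock: 23.55
position: [0.5314, 0.2725, 0.0239]
ee_rot: [1.0, -0.018, 0.013, 0.001]
ft_force: [0.5, -0.5, -0.2]
grip_width: 0.451
clock: 24.18
position: [0.5103, 0.2718, 0.1895]
ee_rot: [1.0, -0.018, 0.012, 0.001]
ft_force: [-0.5, 1.1, -0.5]
grip_width: 0.452
clock: 24.42
position: [0.5106, 0.2723, 0.1917]
ee_rot: [1.0, -0.017, 0.014, 0.001]
ft_force: [-0.1, -0.6, -0.9]
grip_width: 0.449
24.425 [0.5106 0.2723 0.1917] [-0.1 -0.6 -0.9]
[[ 0.999  -0.0347  0.028 ]
 [-0.0347 -0.9994 -0.0024]
 [ 0.0281  0.0014 -0.9996]]
24.475 [0.5104 0.2725 0.1916] [-0.   0.1 -0.6]
[[ 0.999  -0.0345  0.0275]
 [-0.0345 -0.9994 -0.0023]
 [ 0.0276  0.0013 -0.9996]]
24.525 [0.5103 0.2725 0.1913] [ 0.5 -0.1  0.8]
[[ 0.999  -0.0345  0.0269]
 [-0.0344 -0.9994 -0.0024]
 [ 0.027   0.0014 -0.9996]]
```

View pics/w23.png

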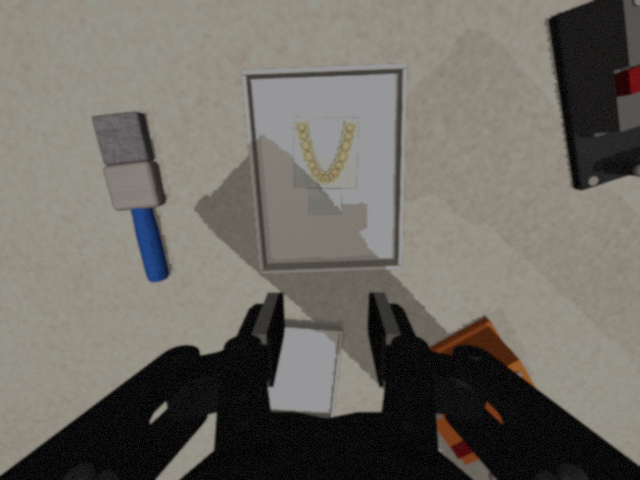

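View pics/s23.png

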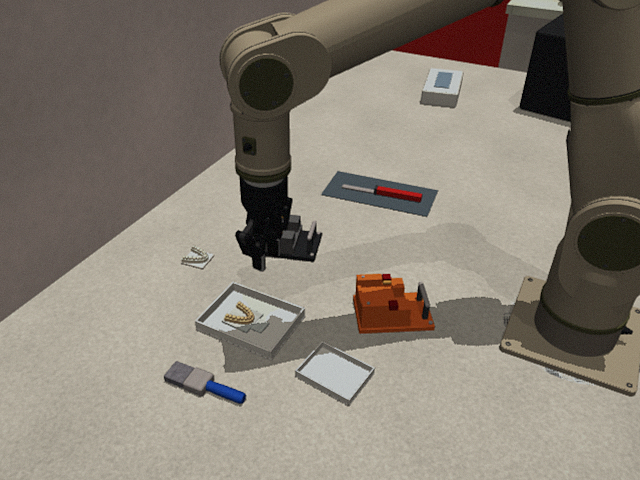

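Run:
```python
from h import *
z=load("w23")
h=cv2.cvtColor(z['p'],cv2.COLOR_RGB2HSV)
s=load("c23");K=s
# plate / bar checks in scene
for n,uv,hh in [("tip",(0,0),0)]: pass
s0=load("scene0")
d=cv2.absdiff(s0['p'],s['p']).max(2)
for n,(u,v) in {"jar":(149,304),"model":(288,376),"brush":(484,333)}.items(): print(n,"max diff",d[v-22:v+22,u-22:u+22].max(), d[v-22:v+22,u-22:u+22].mean())
```

```text
jar max diff 16 10.21642561983471
model max diff 17 13.922004132231406
brush max diff 16 12.461776859504132
```

The plate lies in the tray, arch up: tray u=245 to 405, plate u=293 to 358, tongue end at v≈214. The bar is on the mat. I'll do a last height check and then hand in.

Run:
```python
from h import *
z=load("w23")
m=lambda u0,u1,v0,v1:np.median(world(z,[[u,v] for u in range(u0,u1) for v in range(v0,v1)])[:,2]).round(4)
print("wide L",m(296,300,140,180),"wide R",m(350,356,160,184),"centre",m(318,334,130,160),"tongue end",m(312,338,200,212),"floor",m(265,285,170,220),m(375,390,170,220))
from workcell import manip
manip.hand_in()
```

```text
wide L 0.0099 wide R 0.0097 centre 0.0099 tongue end 0.0098 floor 0.0049 0.0048
the job is handed in; nothing more can be done
```

The job is done and handed in; `hand_in` gives no verdict. I levered the plate up past both rollers, laid the bar back on the mat, then carried the plate by its tongue into the large tray and let go on the floor. It took about 24.5 s of the 67 s allowed.

**Last checks**
- **Plate:** it lies flat with the arch up. Its top is at 9.7–9.9 mm at the middle, both sides and the tongue end, about 5 mm above the floor reading of 4.9 mm.
- **Bar:** it lies on the mat, let go, in both the wrist and side views.
- **Jar, brush and finished model:** the scene picture shows no movement.
- **Arch:** the fingers stayed clear of it in every view. I had no contact reading to confirm that.

**What disagreed or went less smoothly**
- **Fingertip reach:** the wrist camera put the fingertips about 12 mm ahead of the TCP, against the stated 19 mm. I touched the bare bench once to settle it, and contact came at about 18 mm. The touch spiked to 67 N at the wrist, under the 120 N limit.
- **Tray position:** the scene and wrist views differed by about 10 mm. I used the wrist value, which left the plate well inside the tray.
- **Bar in the grip:** the bar turned about 2° in the fingers while levering. I corrected for that when laying it down.

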